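# Clear the punch bed and refit its return springs

## Task

Get the board punch ready for its head to go back on: with the brush, not with the fingers, sweep every offcut off the die bed into the scrap tray at its end. Then slide the springs standing on the desk over the guide rods, one to a rod on any rods, each fully down on the base, twisting a little if the coils catch. Finish with the brush back in its holder, handle towards the robot as before, and leave the other things on the desk where they are.

Things in the scene. Friction and masses are not known exactly. Their poses are not given: they have to be found in the camera images.
- punch: fixed grey base of a board punch, head off. Origin at desk level; x away from the robot, y along the base: it covers x -85..105, y -170..170 mm, flat top at z 60 mm. x -79..31 mm is the bare steel die bed with the offcuts, between a front strip (x -85..-79, top z 68 mm) and a back gauge bar (x 31..39, top z 76 mm), both full length, ends open; behind, four upright guide rods at x 70, y -135, -45, 45, 135 mm, tops at z 136 mm
- rod1 (a point): foot of the guide rod nearest -y: point on its axis at the base's flat top (60 mm above the desk), where the spring's lower end must rest. Rod 21.6 mm diameter up to a chamfered shoulder 60 mm above this point, then a 13 mm threaded end up to 76 mm above it
- rod2 (a point): the same for the second rod from -y, 90 mm from its neighbours
- rod3 (a point): the same for the third rod from -y
- rod4 (a point): the same for the rod nearest +y
- tray: black scrap tray, fixed, at one end of the punch base (left or right, differs by start), its near wall 4 mm from the base's end. 150 (x) by 120 mm (y), walls 4 mm thick, 52 mm high towards and away from the punch (8 mm lower than the die bed), 70 mm on the other two sides; floor 4 mm. Origin: centre of its underside, at punch x -27, y +234 or -234 mm; axes parallel to the punch's
- holder: brush holder, fixed, at the punch's other end (punch x -27, y -234 or 234 mm): open dark steel box 94 (x) by 60 mm (y) outside, walls 3 mm thick, 32 mm high but 20 mm at the robot's end, over which the handle sticks out; floor 4 mm. Origin: centre of its underside; axes parallel to the punch's. The brush stands in it on its bristles, origin over origin, handle to -x
- brush: hand brush, about 0.14 kg (balance point near x -23 mm), standing on its bristles in the holder at the start. Origin: centre of the underside of the bristles; z up, x along the brush, handle towards -x. Bristle head (stiff) 70 (x) x 36 (y) x 38 mm high; wooden back 74 x 40 mm over it, z 38 to 54 mm; handle 22 mm wide, z 38 to 56 mm, reaching to x = -159 mm
- brush_grip (a point): point on the brush's handle where it is well gripped across its 22 mm width: brush frame x = -75 mm, z = 47 mm
- offcut1: offcut of white display board, bar 52 x 26 mm, 12 mm thick, about 12 g, lying on the die bed (may be absent: two to four are there). Origin: centre of its underside, x along its length
- offcut2: offcut of white display board, block 40 x 30 mm, 12 mm thick, about 12 g, lying on the die bed (may be absent: two to four are there). Origin: centre of its underside, x along its length
- offcut3: offcut of white display board, L-shaped piece 50 x 30 mm, 12 mm thick, about 12 g, lying on the die bed (may be absent: two to four are there). Origin: centre of its underside, x along its length
- offcut4: offcut of white display board, strip 60 x 22 mm, 12 mm thick, about 12 g, lying on the die bed (may be absent: two to four are there). Origin: centre of its underside, x along its length
- spring1: stiff steel compression spring, flat closed ends: 65 mm long, 34 mm outside, about 24 mm clear bore, 4 mm wire, coils 15 mm apart, about 0.07 kg, standing on end on the desk left or right of the punch (three or four springs are present). Origin: centre of its lower end; z up its axis. Its coils can catch on a rod's shoulder; a slight twist or sideways shift frees them
- spring2: stiff steel compression spring, flat closed ends: 65 mm long, 34 mm outside, about 24 mm clear bore, 4 mm wire, coils 15 mm apart, about 0.07 kg, standing on end on the desk left or right of the punch (three or four springs are present). Origin: centre of its lower end; z up its axis. Its coils can catch on a rod's shoulder; a slight twist or sideways shift frees them
- spring3: stiff steel compression spring, flat closed ends: 65 mm long, 34 mm outside, about 24 mm clear bore, 4 mm wire, coils 15 mm apart, about 0.07 kg, standing on end on the desk left or right of the punch (three or four springs are present). Origin: centre of its lower end; z up its axis. Its coils can catch on a rod's shoulder; a slight twist or sideways shift frees them
- spring4: stiff steel compression spring, flat closed ends: 65 mm long, 34 mm outside, about 24 mm clear bore, 4 mm wire, coils 15 mm apart, about 0.07 kg, standing on end on the desk left or right of the punch (three or four springs are present). Origin: centre of its lower end; z up its axis. Its coils can catch on a rod's shoulder; a slight twist or sideways shift frees them
- clip_pot: bystander, not part of the job: round grey paper-clip pot 48 mm across, 58 mm tall, standing among the springs. Origin: centre of its underside
- calculator: bystander, not part of the job: flat grey desk calculator 130 x 75 x 17 mm, in front of the punch. Origin: centre of its underside
- stapler: bystander, not part of the job: black stapler 150 x 38 x 50 mm. Origin: centre of its underside
- mug: bystander, not part of the job: blue mug 82 mm across, 95 mm tall. Origin: centre of its underside
- eraser: bystander, not part of the job: white eraser 62 x 26 x 14 mm. Origin: centre of its underside
There are look-alikes about, which are no part of the job. What is shaped like the holder but brown or pink is not meant.

How it is judged (in metres and radians):
On the way, in this order (a step that is already met when the one before it is completed fails the run):
1. the brush is taken out of its holder (distance between brush and holder above 0.05 m), for 0.1 s.
2. every offcut lies in the scrap tray (x of offcut1 in the frame of tray between -0.075 and 0.075 m and y of offcut1 in the frame of tray between -0.06 and 0.06 m and z of each of offcut1, offcut2, offcut3, offcut4 in the frame of tray below 0.055 m and x of offcut2 in the frame of tray between -0.075 and 0.075 m and y of offcut2 in the frame of tray between -0.06 and 0.06 m and x of offcut3 in the frame of tray between -0.075 and 0.075 m and y of offcut3 in the frame of tray between -0.06 and 0.06 m and x of offcut4 in the frame of tray between -0.075 and 0.075 m and y of offcut4 in the frame of tray between -0.06 and 0.06 m), for 0.2 s.
3. every spring is fully down on a guide rod (((horizontal distance between spring1 and rod1 below 0.006 m and distance between spring1 and rod1 below 0.008 m) or (horizontal distance between spring1 and rod2 below 0.006 m and distance between spring1 and rod2 below 0.008 m) or (horizontal distance between spring1 and rod3 below 0.006 m and distance between spring1 and rod3 below 0.008 m) or (horizontal distance between spring1 and rod4 below 0.006 m and distance between spring1 and rod4 below 0.008 m)) and angle between each of spring1, spring2, spring3, spring4's own z axis and vertical below 0.08 rad and ((horizontal distance between spring2 and rod1 below 0.006 m and distance between spring2 and rod1 below 0.008 m) or (horizontal distance between spring2 and rod2 below 0.006 m and distance between spring2 and rod2 below 0.008 m) or (horizontal distance between spring2 and rod3 below 0.006 m and distance between spring2 and rod3 below 0.008 m) or (horizontal distance between spring2 and rod4 below 0.006 m and distance between spring2 and rod4 below 0.008 m)) and ((horizontal distance between spring3 and rod1 below 0.006 m and distance between spring3 and rod1 below 0.008 m) or (horizontal distance between spring3 and rod2 below 0.006 m and distance between spring3 and rod2 below 0.008 m) or (horizontal distance between spring3 and rod3 below 0.006 m and distance between spring3 and rod3 below 0.008 m) or (horizontal distance between spring3 and rod4 below 0.006 m and distance between spring3 and rod4 below 0.008 m)) and ((horizontal distance between spring4 and rod1 below 0.006 m and distance between spring4 and rod1 below 0.008 m) or (horizontal distance between spring4 and rod2 below 0.006 m and distance between spring4 and rod2 below 0.008 m) or (horizontal distance between spring4 and rod3 below 0.006 m and distance between spring4 and rod3 below 0.008 m) or (horizontal distance between spring4 and rod4 below 0.006 m and distance between spring4 and rod4 below 0.008 m))), for 0.2 s.
At the end, for the whole second after the job is handed in: Offcuts in the tray, under 55 mm above its underside; each spring on its own rod, lower end within 6 mm of the axis and 8 mm of the foot point, tilt under 0.08 rad; brush in its holder within 12 mm, under 9 mm up, tilt under 0.12 rad, in line within 0.2 rad, handle to the robot; all at rest (all of step 2 and all of step 3 and x of brush in the frame of holder between -0.012 and 0.012 m and y of brush in the frame of holder between -0.012 and 0.012 m and z of brush in the frame of holder below 0.009 m and angle between brush's own z axis and vertical below 0.12 rad and angle between the x axis of brush and the x axis of holder, either way round below 0.2 rad and x of brush_grip in the frame of holder below -0.04 m and linear speed of each of brush, spring1, spring2, spring3, spring4, offcut1, offcut2, offcut3, offcut4 below 0.02 m/s); the robot touches nothing.
It fails at once if an offcut is touched by the fingers or the arm (more than 0.5 N) (contact force between any of the fingers, the arm and offcut1 above 0.5 N or contact force between any of the fingers, the arm and offcut2 above 0.5 N or contact force between any of the fingers, the arm and offcut3 above 0.5 N or contact force between any of the fingers, the arm and offcut4 above 0.5 N).
It fails at once if a bystander on the desk is moved more than 40 mm (distance of any of clip_pot, calculator, stapler, mug, eraser from where it was at the start of the episode above 0.04 m).
Of offcut1, offcut2, offcut3, offcut4 only 2 to 4 are there at a start; the rules pass over those that are not, and their reading is None.
Of spring1, spring2, spring3, spring4 only 3 to 4 are there at a start; the rules pass over those that are not, and their reading is None.
At some moment in a run one of offcut1, offcut2, offcut3, offcut4 may be knocked a few centimetres aside while the robot is not near it.
It also fails if it takes over 208 s, if anything falls off the work surface, if the arm or the gripper's body presses on something with over 40 N, if the wrist force passes 120 N, or if a joint passes its speed limit or range.

## Robot

A 6-joint arm with a two-finger parallel gripper is mounted at the origin on the work surface. World frame = base frame: x ahead of the robot, y to its left, z up, the work surface at z = 0. Lengths are in mm, angles in rad, forces in N, time in s.
With the tool pointing down it reaches from about 375 to 825 mm from the base axis. Payload 5.5 kg.
Tool frame: the origin (TCP) lies midway between the tips of the shut fingers; the grasp point (between the pads) lies 19 mm behind it; y points along the fingers, x is the direction in which the jaws open and shut, and the axes are right-handed (so a half turn about y gives the same grasp; the last joint's range is limited). The gripper opens to 85 mm and grips with 20 to 120 N. Pads are 22 mm wide; open, the fingers measure 114 mm over their backs; the gripper's body (76 mm by 85 mm) begins 54 mm behind the grasp point. The pads swing forward as they close: fully open they stand 13 mm farther back than shut.
Start: joints at [-1.258, 0.314, -0.047, 1.21, 0, 1.571], TCP at [184.631, -570.882, 231.299] pointing down, gripper open.
Joint ranges: [-2.67, 2.67], [-0.69, 1.73], [-1.03, 1.25], [-2.08, 2.16], [-1.42, 1.45], [-3.14, 3.14]. Speed limits (rad/s): [2.39, 2.39, 3.01, 3.14, 3.14, 3.14].

## Interface

Orientations are given as a rotation vector (axis times angle).
In Python, from plant import ctrl, cams gives the robot as it stands.
- The arm moves only by the tool arm_command, never from a script. Its argument "deltas" is a list of rows, each an object with "hand": the finger opening in mm, from 0 to 85.4; "linear": the shift along the tool's x, y, z in units of 60 mm (1.0 is 60 mm), a list of three; "turn": the turn about the tool's y in units of 6 degrees (1.0 is 6 degrees). A call has 1 to 10 rows; each row is the pose to reach, as a shift and turn from the pose commanded when the call began, along the tool's axes at that moment; what a row does not reach only later rows make up. A row lasts 1/8 s, in which the tool goes at most 62.5 mm and 10.7 degrees, less where a joint would pass 70% of its speed; a pose out of reach is approached as far as the arm can. A call with a gripper value outside its range is refused whole. The fingers move at their own pace and stop on an object; the grip force is fixed at half the most. Time passes only in rows, so rows that repeat a pose let the fingers close. It gives the time, the measured TCP pose, the force and the opening at its end, in the units of the state.
- ctrl.state(): the state, without advancing time (a new reading comes with each control period).
- cams.get_image(name): name is "scene" or "top"; returns the picture (480x640x3 uint8, red, green, blue); there is no depth.
- cams.camera_info(name): a dict with "fx", "fy", "cx", "cy" (pixels), "R" (3x3) and "t" (3): a world point X has camera coordinates R X + t. Camera axes: x right, y down, z forward; pixel columns grow to the right and rows downward; lengths in mm; the calibration is good to about 2 mm. A picture is of the moment at which its call begins. camera_info takes no time and is no camera call.
- ctrl.sign_off(): hands the job in, once; it reports no verdict.
The state is a dict: "t": time; "qpos": joint angles; "qd": joint speeds; "joint_torque": joint torques, N m; "tcp_pos": TCP position; "eef_rot": TCP orientation; "ft_force": force on the tool from outside, world axes, zero at the start; "moment": the same for the moment, N m; "width": finger opening in mm.
Only numpy, scipy, OpenCV 4.12 (cv2) and the standard library are available. Lean on these libraries where they do the work, as an engineer would, in place of code of your own. Each camera call takes 0.05 s, during which the arm holds its last target.

## Working session

There is one attempt and no reset: what is moved stays moved. The work goes in short steps, Python scripts to look and compute and a tool call to move; the robot and the scene stay as the last step left them, time stands still between calls to the robot, and variables do not carry over. Pictures are saved under pics/ and viewed, and the job is handed in when it is done.

Besides the shell and the picture viewer there is one more tool, called after "Call:" as name(argument=value, ...), one argument or row to a line, values as JSON. arm_command: Moves the arm, as the interface text tells. Its arguments: {"type":"object","properties":{"deltas":{"type":"array"}},"required":["deltas"]}

```bash
mkdir -p pics; ls; python3 - <<'E'
from plant import ctrl,cams
import cv2,numpy as np
for n in("scene","top"):
    im=cams.get_image(n); cv2.imwrite(f"pics/{n}0.png",im[:,:,::-1]); i=cams.camera_info(n)
    print(n,i["fx"],i["fy"],i["cx"],i["cy"],np.round(i["R"],4).tolist(),np.round(i["t"],1))
print(ctrl.state())
E
```

```text
pics
scene 493.5838756108168 493.5838756108168 319.13428600996343 240.38318967051703 [[-0.891, 0.454, -0.0012], [0.3804, 0.7451, -0.5478], [-0.2478, -0.4886, -0.8366]] [ 442.6 -147.5 1521.1]
top 520.4017905123516 520.4017905123516 318.5083119446111 248.47689809791862 [[0.004, -1.0, -0.0018], [-0.9983, -0.0039, -0.0587], [0.0587, 0.002, -0.9983]] [  -8.9  498.8 1699.9]
{'t': 0.1, 'qpos': array([-1.25802207e+00,  3.14175065e-01, -4.80109093e-02,  1.21019245e+00,
       -5.44627335e-08,  1.57080233e+00]), 'qd': array([-0.00133459, -0.00027864,  0.00118337, -0.00027948,  0.00016064,
        0.00095225]), 'joint_torque': array([-9.70471920e-04, -5.40767741e+01,  3.40540731e+01,  1.11591499e-02,
       -9.98946189e-05, -1.52090411e-05]), 'tcp_pos': array([ 184.45476041, -570.38022789,  230.49498414]), 'eef_rot': array([-1.3401261 ,  0.97670566, -0.97458417]), 'ft_force': array([-0.14417095, -0.13701566, -0.1196059 ]), 'moment': array([ 0.02965833,  0.00930001, -0.03911225]), 'width': 85.63713970276817}
```

View pics/top0.png

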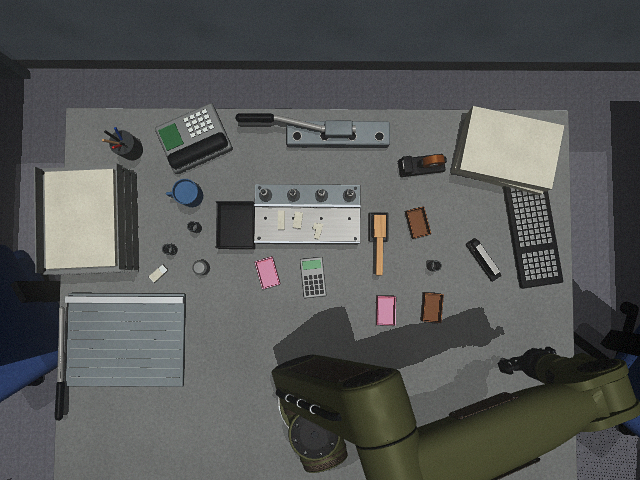

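View pics/scene0.png

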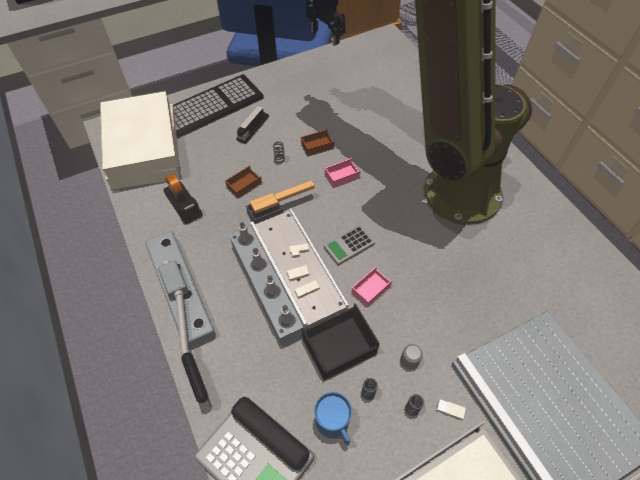

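Top picture: tray at (236,224), punch base spanning (256..360, 184..243), brush at (378,240). Spring candidates are (169,249), (194,227) and (433,265), with the clip pot at (201,267). Next, close crops.

```bash
python3 - <<'E'
import cv2
t=cv2.imread("pics/top0.png"); s=cv2.imread("pics/scene0.png")
def crop(im,n,x0,y0,x1,y1,k): cv2.imwrite(f"pics/{n}.png",cv2.resize(im[y0:y1,x0:x1],None,fx=k,fy=k,interpolation=cv2.INTER_CUBIC))
crop(t,"c1",210,175,370,255,5)
crop(t,"c2",360,180,460,280,6)
crop(t,"c3",140,210,220,285,7)
crop(s,"c4",220,170,390,390,2.7)
crop(s,"c5",330,330,480,430,5)
crop(s,"c6",220,110,370,220,5)
E
```

```text
(no output)
```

View pics/c1.png

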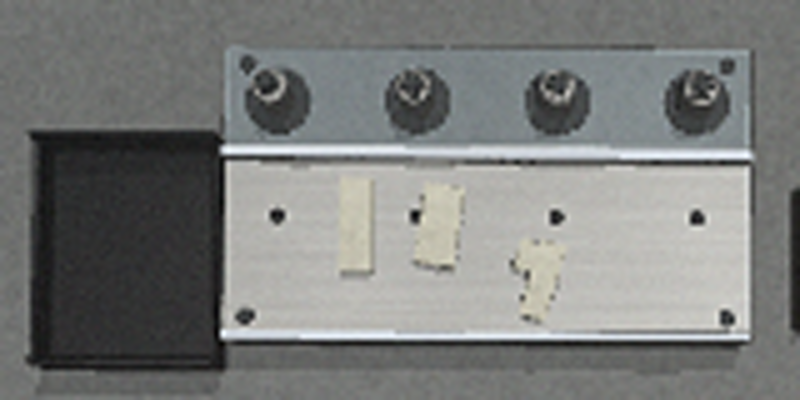

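View pics/c2.png

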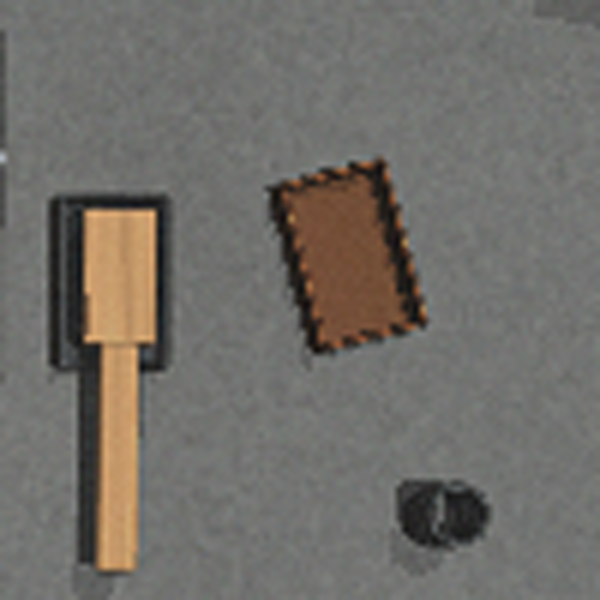

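View pics/c3.png

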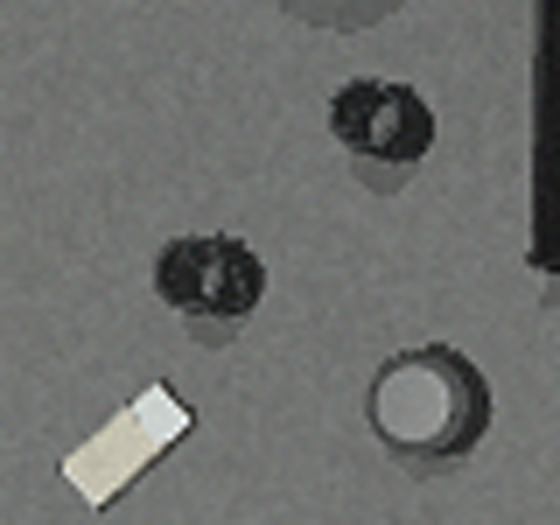

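View pics/c4.png

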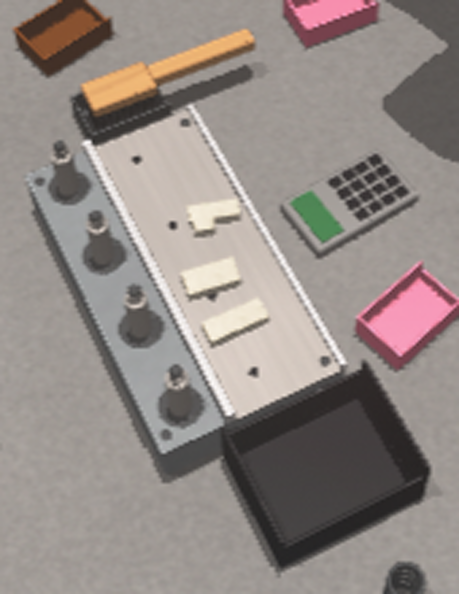

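View pics/c5.png

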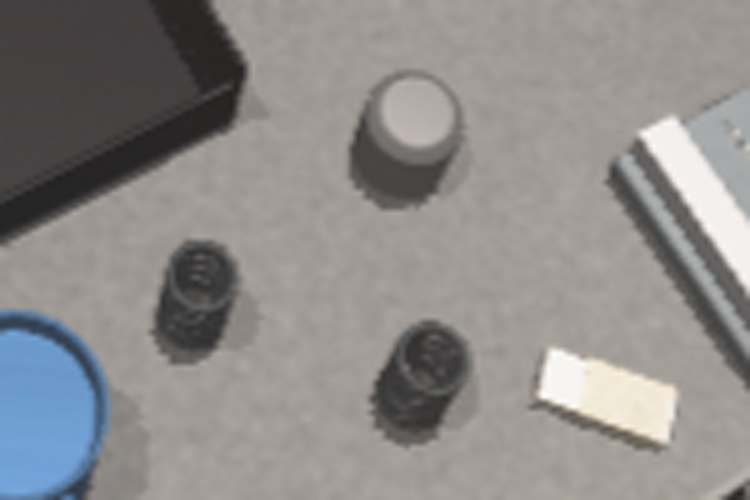

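View pics/c6.png

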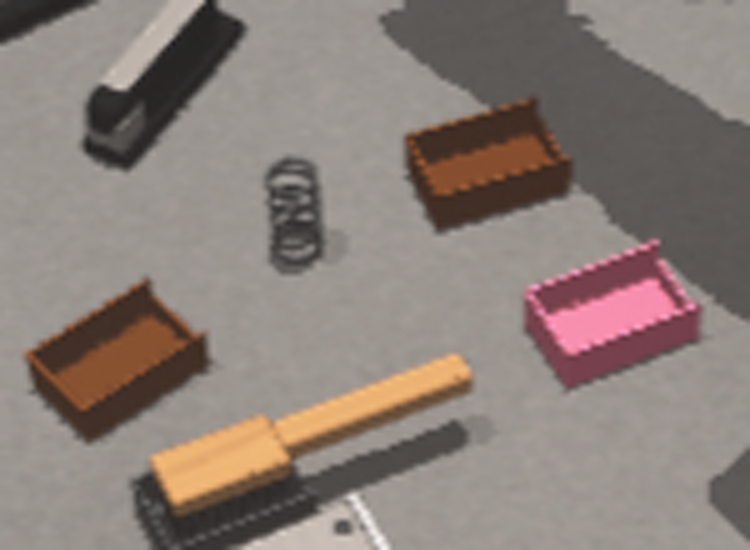

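```bash
cat > h.py <<'E'
import numpy as np, json
from scipy.optimize import least_squares
from plant import ctrl,cams
I={n:cams.camera_info(n) for n in("scene","top")}
def proj(n,X):
    i=I[n];c=np.asarray(X)@np.array(i["R"]).T+i["t"]
    return np.stack([i["fx"]*c[...,0]/c[...,2]+i["cx"],i["fy"]*c[...,1]/c[...,2]+i["cy"]],-1)
def ray(n,u,v,z):
    i=I[n];R=np.array(i["R"]);C=-R.T@i["t"]
    d=R.T@np.array([(u-i["cx"])/i["fx"],(v-i["cy"])/i["fy"],1]);return C+d*(z-C[2])/d[2]
def un(X,k,o): return (np.array(X)+.5)/k-.5+np.array(o)
def fit(obs,x0):
    # obs: list (cam,local xyz,pixel)
    def r(p):
        c,s=np.cos(p[2]),np.sin(p[2]);R=np.array([[c,-s,0],[s,c,0],[0,0,1]])
        return np.concatenate([proj(n,R@np.array(l)+[p[0],p[1],0])-px for n,l,px in obs])
    q=least_squares(r,x0,loss="soft_l1");return q.x,r(q.x).reshape(-1,2)
E
python3 - <<'E'
from h import *
np.set_printoptions(precision=2,suppress=True)
T=lambda p:un(p,5,(210,175)); S=lambda p:un(p,2.7,(220,170))
o=[("top",(105,170,60),T((229,47))),("top",(105,-170,60),T((752,50))),
("top",(39,170,76),T((219,146))),("top",(39,-170,76),T((753,150))),
("top",(-85,170,68),T((219,338))),("top",(-85,-170,68),T((750,341)))]
for y,p,q in zip((135,45,-45,-135),((267,83),(411,84),(556,86),(703,88)),((176,371),(135,290),(96,216),(60,146))):
    o+= [("top",(70,y,136),T(p)),("scene",(70,y,136),S(q))]
x,r=fit(o,[600,0,0]);print("punch",x);print(r)
for n in("top","scene"):
    oo=[a for a in o if a[0]==n];print(n,fit(oo,x)[0])
B=lambda p:un(p,6,(360,180))
o=[("top",(37,20,54),B((84,209))),("top",(37,-20,54),B((157,209))),("top",(-37,20,54),B((85,344))),("top",(-37,-20,54),B((157,344))),("top",(-159,11,56),B((98,572))),("top",(-159,-11,56),B((135,572)))]
b,r=fit(o,[600,-230,0]);print("brush",b);print(r)
c,s=np.cos(x[2]),np.sin(x[2]);R=np.array([[c,-s],[s,c]])
print("holder",x[:2]+R@[-27,-234],"tray",x[:2]+R@[-27,234])
for k in(-135,-45,45,135):print("rod",x[:2]+R@[70,k])
# springs top ends z65
C3=lambda p:un(p,7,(140,210))
for nm,t,s in(("sA",C3((361,118)),un((201,275),5,(330,330))),("sB",C3((190,271)),un((433,361),5,(330,330))),("sC",B((461,513)),un((294,181),5,(220,110)))):
    print(nm,t,s,ray("top",*t,65),ray("scene",*s,65),ray("top",*t,0))
E
```

```text
punch [599.18  30.96  -0.  ]
[[-0.85 -0.22]
 [-0.22 -0.04]
 [ 0.22 -0.46]
 [-0.1  -0.45]
 [-0.06  0.05]
 [ 0.18  0.27]
 [-0.33 -0.59]
 [ 0.65 -0.26]
 [ 0.07 -0.57]
 [ 0.44 -0.23]
 [ 0.27 -0.75]
 [ 0.59 -0.67]
 [ 0.09 -0.93]
 [ 0.59 -0.7 ]]
top [597.96  30.81  -0.  ]
scene [600.96  31.33  -0.  ]
brush [ 571.16 -203.93  -12.58]
[[ 0.01 -0.3 ]
 [ 0.22 -0.07]
 [-0.45  0.03]
 [-0.03  0.26]
 [-0.22 -0.02]
 [ 0.48  0.1 ]]
holder [ 571.28 -202.93] tray [573.08 265.07]
rod [ 668.66 -104.3 ]
rod [669.   -14.31]
rod [669.35  75.69]
rod [669.7  165.69]
sA [191.14 226.43] [369.8 384.6] [565.12 401.78  65.  ] [569.42 398.49  65.  ] [571.65 417.91   0.  ]
sB [166.71 248.29] [416.2 401.8] [494.6  478.68  65.  ] [496.07 479.45  65.  ] [498.37 497.82   0.  ]
sC [436.42 265.08] [278.4 145.8] [ 444.3  -383.38   65.  ] [ 446.54 -378.52   65.  ] [ 446.11 -397.97    0.  ]
```

```bash
cat >> h.py <<'E'
from scipy.spatial.transform import Rotation as Ro
def tool(): 
    s=ctrl.state();return np.array(s["tcp_pos"]),Ro.from_rotvec(s["eef_rot"]).as_matrix(),s
def jawang(M): # world heading of tool x
    return np.degrees(np.arctan2(M[1,0],M[0,0]))
def go(tgt,jaw=None):
    p,M,s=tool();d=M.T@(np.array(tgt)-p)/60
    a=jawang(M);print("t",round(s["t"],2),"p",np.round(p,1),"jaw",round(a,2),"w",round(s["width"],1),"F",np.round(s["ft_force"],1),"q",np.round(s["qpos"],2))
    print("lin",np.round(d,3),end=" ")
    if jaw is not None:
        e=(jaw-a+90)%180-90; print("turn",round(-e/6,3),"(jaw delta deg",round(e,1),")",end="")
    print()
E
python3 - <<'E'
from h import *
np.set_printoptions(precision=3,suppress=True)
p,M,s=tool();print(M,jawang(M))
go([496.2,-202.9,100],90)
E
```

```text
[[ 0.308 -0.     0.951]
 [-0.951  0.002  0.308]
 [-0.002 -1.    -0.   ]] -72.07969927720458
t 0.1 p [ 184.5 -570.4  230.5] jaw -72.08 w 85.6 F [-0.1 -0.1 -0.1] q [-1.26  0.31 -0.05  1.21 -0.    1.57]
lin [-4.225  2.182  6.828] turn 2.987 (jaw delta deg -17.9 )
```

Call:
arm_command(
  deltas=[
    {"hand": 60,"linear": [-0.5,0.1,0.8],"turn": 0.4},
    {"hand": 60,"linear": [-1.0,0.3,1.6],"turn": 0.8},
    {"hand": 60,"linear": [-1.5,0.5,2.4],"turn": 1.2},
    {"hand": 60,"linear": [-2.0,0.7,3.2],"turn": 1.6},
    {"hand": 60,"linear": [-2.5,0.9,4.0],"turn": 2.0},
    {"hand": 60,"linear": [-3.0,1.1,4.8],"turn": 2.4},
    {"hand": 60,"linear": [-3.5,1.3,5.6],"turn": 2.8},
    {"hand": 60,"linear": [-3.9,1.5,6.3],"turn": 2.99},
    {"hand": 60,"linear": [-4.225,1.65,6.83],"turn": 2.99},
    {"hand": 60,"linear": [-4.225,1.65,6.83],"turn": 2.99},
  ],
)

```text
t: 1.35
tcp_pos: [497.1, -201.4, 131.1]
eef_rot: [-1.211, 1.208, -1.205]
ft_force: [-0.5, -1.0, 0.0]
width: 60.1
```

```bash
python3 - <<'E'
from h import *
go([496.2,-202.9,32],90)
import cv2
t=cams.get_image("top")[:,:,::-1];s=cams.get_image("scene")[:,:,::-1]
cv2.imwrite("pics/m1.png",np.hstack([cv2.resize(t[180:300,320:450],None,fx=3,fy=3,interpolation=2),cv2.resize(s[130:250,230:360],None,fx=3,fy=3,interpolation=2)]))
E
```

```text
t 1.35 p [ 497.1 -201.4  131.1] jaw -89.8 w 60.1 F [-0.5 -1.   0. ] q [-0.39  0.26 -0.36  0.96  0.    2.75]
lin [ 0.026  1.652 -0.012] turn 0.034 (jaw delta deg -0.2 )
```

View pics/m1.png

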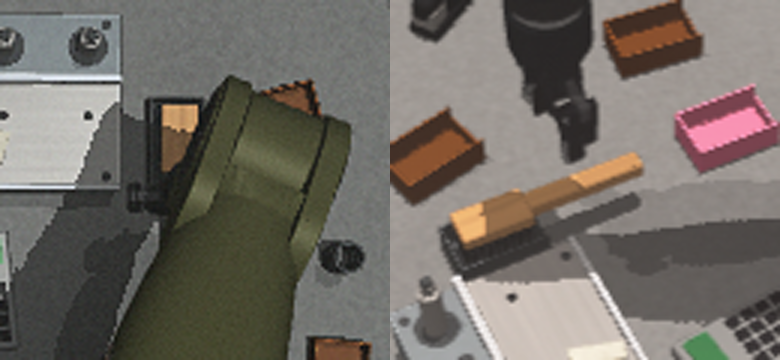

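Call:
arm_command(
  deltas=[
    {"hand": 60,"linear": [0,0,0],"turn": -1.7},
    {"hand": 60,"linear": [0,0,0],"turn": -3.4},
    {"hand": 60,"linear": [0,0,0],"turn": -5.1},
    {"hand": 60,"linear": [0,0,0],"turn": -6.8},
    {"hand": 60,"linear": [0,0,0],"turn": -8.5},
    {"hand": 60,"linear": [0,0,0],"turn": -10.2},
    {"hand": 60,"linear": [0,0,0],"turn": -11.9},
    {"hand": 60,"linear": [0,0,0],"turn": -13.6},
    {"hand": 60,"linear": [0,0,0],"turn": -15.3},
    {"hand": 60,"linear": [0,0,0],"turn": -17.0},
  ],
)

```text
t: 2.7
tcp_pos: [495.7, -205.0, 132.7]
eef_rot: [-1.565, -0.167, 0.167]
ft_force: [-0.5, 0.4, 0.1]
width: 60.2
```

Call:
arm_command(
  deltas=[
    {"hand": 60,"linear": [0,0,0],"turn": -1.7},
    {"hand": 60,"linear": [0,0,0],"turn": -3.4},
    {"hand": 60,"linear": [0,0,0],"turn": -5.1},
    {"hand": 60,"linear": [0,0,0],"turn": -6.8},
    {"hand": 60,"linear": [0,0,0],"turn": -8.5},
    {"hand": 60,"linear": [0,0,0],"turn": -10.2},
    {"hand": 60,"linear": [0,0,0],"turn": -11.9},
    {"hand": 60,"linear": [0,0,0],"turn": -12.9},
    {"hand": 60,"linear": [0,0,0],"turn": -12.9},
  ],
)

```text
t: 3.82
tcp_pos: [495.9, -204.7, 132.6]
eef_rot: [-1.216, -1.199, 1.199]
ft_force: [0.1, -1.1, 0.2]
width: 60.0
```

```bash
python3 - <<'E'
from h import *
go([496.2,-203.2,32],89.2)
E
```

```text
t 3.83 p [ 495.9 -204.7  132.6] jaw 89.2 w 60.0 F [ 0.1 -1.1  0.2] q [-0.39  0.26 -0.36  0.96 -0.   -0.38]
lin [ 0.026  1.677 -0.005] turn 0.0 (jaw delta deg -0.0 )
```

Call:
arm_command(
  deltas=[
    {"hand": 60,"linear": [0.026,0.5,0],"turn": 0},
    {"hand": 60,"linear": [0.026,1.0,0],"turn": 0},
    {"hand": 60,"linear": [0.026,1.4,0],"turn": 0},
    {"hand": 60,"linear": [0.026,1.65,0],"turn": 0},
    {"hand": 60,"linear": [0.026,1.65,0],"turn": 0},
    {"hand": 10,"linear": [0.026,1.65,0],"turn": 0},
    {"hand": 10,"linear": [0.026,1.65,0],"turn": 0},
    {"hand": 10,"linear": [0.026,1.65,0],"turn": 0},
    {"hand": 10,"linear": [0.026,1.65,0],"turn": 0},
    {"hand": 10,"linear": [0.026,1.65,0],"turn": 0},
  ],
)

```text
t: 5.08
tcp_pos: [497.3, -202.4, 34.2]
eef_rot: [-1.216, -1.202, 1.201]
ft_force: [-1.4, -0.1, 6.5]
width: 21.2
```

Call:
arm_command(
  deltas=[
    {"hand": 10,"linear": [0,-0.3,0],"turn": 0},
    {"hand": 10,"linear": [0,-0.8,0],"turn": 0},
    {"hand": 10,"linear": [0,-1.3,0],"turn": 0},
    {"hand": 10,"linear": [0,-1.7,0],"turn": 0},
    {"hand": 10,"linear": [0,-1.7,0],"turn": 0},
  ],
)

```text
t: 5.7
tcp_pos: [497.8, -202.5, 136.8]
eef_rot: [-1.217, -1.203, 1.201]
ft_force: [0.7, 0.3, -1.6]
width: 21.1
```

```bash
cat >> h.py <<'E'
import cv2
def snap(name,tb,sb,k=3):
    t=cams.get_image("top")[:,:,::-1];s=cams.get_image("scene")[:,:,::-1]
    a=[cv2.resize(i[b[1]:b[3],b[0]:b[2]],None,fx=k,fy=k,interpolation=2) for i,b in((t,tb),(s,sb))]
    h=max(x.shape[0] for x in a);a=[cv2.copyMakeBorder(x,0,h-x.shape[0],0,4,0) for x in a]
    cv2.imwrite(f"pics/{name}.png",np.hstack(a)); cv2.imwrite(f"pics/{name}_t.png",t);cv2.imwrite(f"pics/{name}_s.png",s)
E
python3 - <<'E'
from h import *
go([496.2,-202.9,32],90)
snap("m2",(320,170,450,300),(220,90,350,230))
E
```

```text
t 5.7 p [ 497.8 -202.5  136.8] jaw 89.38 w 21.1 F [ 0.7  0.3 -1.6] q [-0.39  0.25 -0.35  0.96  0.   -0.38]
lin [-0.006  1.746  0.032] turn -0.103 (jaw delta deg 0.6 )
```

View pics/m2.png

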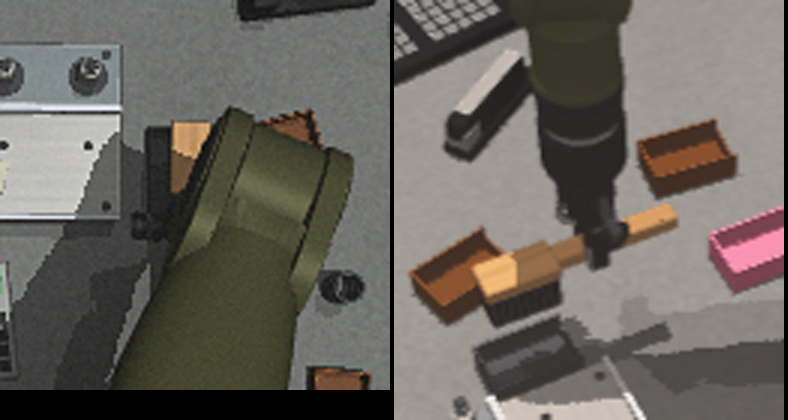

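Scene shows the brush lifted out clean and roughly level, above the empty holder. I'll overlay the predicted level outline to check for droop.

```bash
cat >> h.py <<'E'
def brushpts(p,dx=73.9,dy=-1.5,dz=-30.2):
    o=np.array([p[0]+dx,p[1]+dy,p[2]+dz])
    L=[(37,20,54),(37,-20,54),(-37,-20,54),(-37,20,54),(35,18,0),(35,-18,0),(-35,-18,0),(-35,18,0),(-159,11,56),(-159,-11,56)]
    return o+np.array(L)
def overlay(src,cam,name,box,k=5):
    p,_,_=tool();im=cv2.imread(f"pics/{src}_{cam[0]}.png");x0,y0,x1,y1=box
    c=cv2.resize(im[y0:y1,x0:x1],None,fx=k,fy=k,interpolation=2)
    for q in proj(cam,brushpts(p)): 
        u=(q-[x0,y0]+.5)*k-.5; cv2.circle(c,tuple(int(v) for v in u),3,(0,0,255),1)
    cv2.imwrite(f"pics/{name}.png",c)
E
python3 -c "
from h import *
overlay('m2','scene','m2o',(230,130,350,220),6)"
```

```text
(no output)
```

View pics/m2o.png

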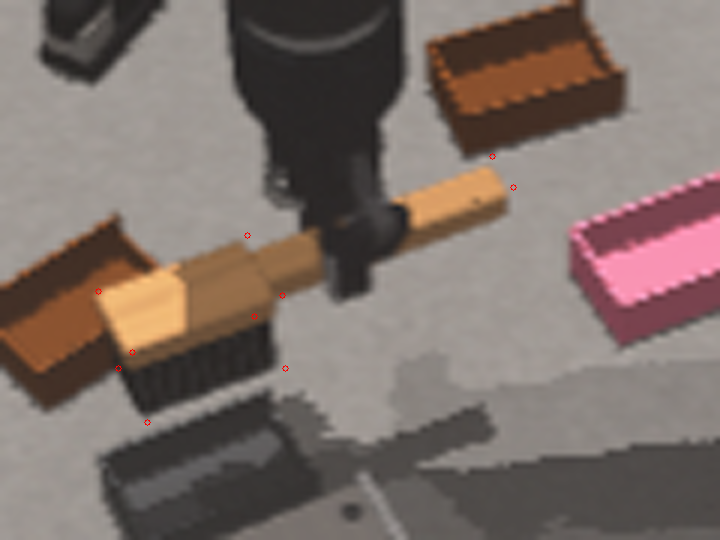

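No droop beyond 1–2 px of calibration bias. I'll enter behind the L piece on the middle line.

Call:
arm_command(
  deltas=[
    {"hand": 10,"linear": [0.6,0,0],"turn": -0.1},
    {"hand": 10,"linear": [1.3,0,0],"turn": -0.1},
    {"hand": 10,"linear": [1.9,0,0],"turn": -0.1},
    {"hand": 10,"linear": [2.1,0.2,0],"turn": -0.1},
    {"hand": 10,"linear": [2.1,0.5,0],"turn": -0.1},
    {"hand": 10,"linear": [2.1,0.7,0],"turn": -0.1},
    {"hand": 10,"linear": [2.1,0.74,0],"turn": -0.1},
    {"hand": 10,"linear": [2.1,0.74,0],"turn": -0.1},
  ],
)

```text
t: 6.8
tcp_pos: [497.5, -76.6, 90.5]
eef_rot: [-1.209, -1.208, 1.209]
ft_force: [-1.2, 0.6, -0.6]
width: 21.1
```

```bash
python3 - <<'E'
from h import *
go([497,-77.5,92.2],90)
snap("m3",(210,170,350,300),(220,140,400,390),2.5)
E
```

```text
t 6.8 p [497.5 -76.6  90.5] jaw 89.93 w 21.1 F [-1.2  0.6 -0.6] q [-0.15  0.24 -0.49  0.85 -0.   -0.15]
lin [-0.015 -0.029  0.008] turn -0.012 (jaw delta deg 0.1 )
```

View pics/m3.png

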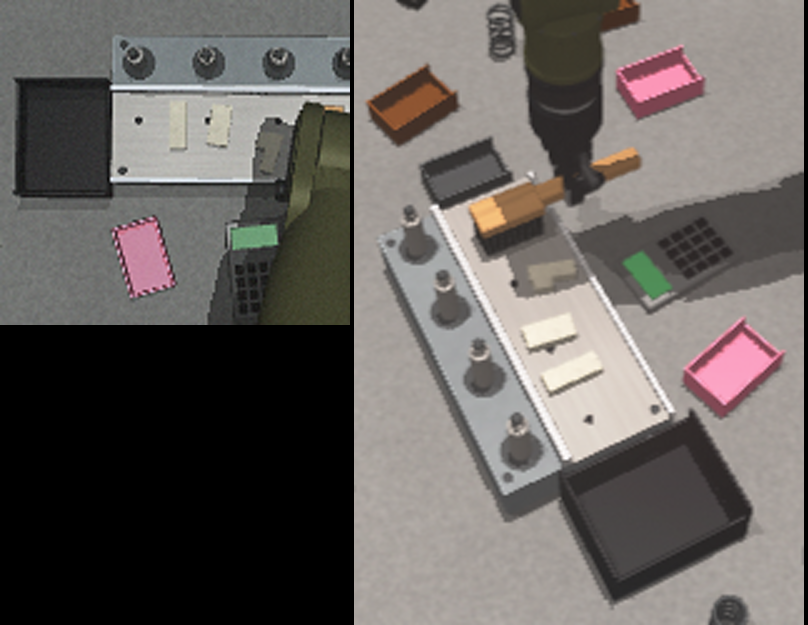

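Call:
arm_command(
  deltas=[
    {"hand": 10,"linear": [0.2,0,0],"turn": 0},
    {"hand": 10,"linear": [0.4,0,0],"turn": 0},
    {"hand": 10,"linear": [0.6,0,0],"turn": 0},
    {"hand": 10,"linear": [0.8,0,0],"turn": 0},
    {"hand": 10,"linear": [1.0,0,0],"turn": 0},
    {"hand": 10,"linear": [1.2,0,0],"turn": 0},
    {"hand": 10,"linear": [1.4,0,0],"turn": 0},
    {"hand": 10,"linear": [1.6,0,0],"turn": 0},
    {"hand": 10,"linear": [1.8,0,0],"turn": 0},
    {"hand": 10,"linear": [2.0,0,0],"turn": 0},
  ],
)

```text
t: 8.15
tcp_pos: [497.9, 44.8, 90.9]
eef_rot: [-1.209, -1.209, 1.209]
ft_force: [-0.4, -0.9, -1.3]
width: 20.9
```

```bash
python3 - <<'E'
from h import *
go([497,-77.5,92.2],90)
snap("m4",(210,170,350,300),(220,140,400,390),2.5)
E
```

```text
t 8.15 p [497.9  44.8  90.9] jaw 89.98 w 20.9 F [-0.4 -0.9 -1.3] q [ 0.09  0.23 -0.49  0.84 -0.    0.09]
lin [-2.038 -0.022  0.015] turn -0.003 (jaw delta deg 0.0 )
```

View pics/m4.png

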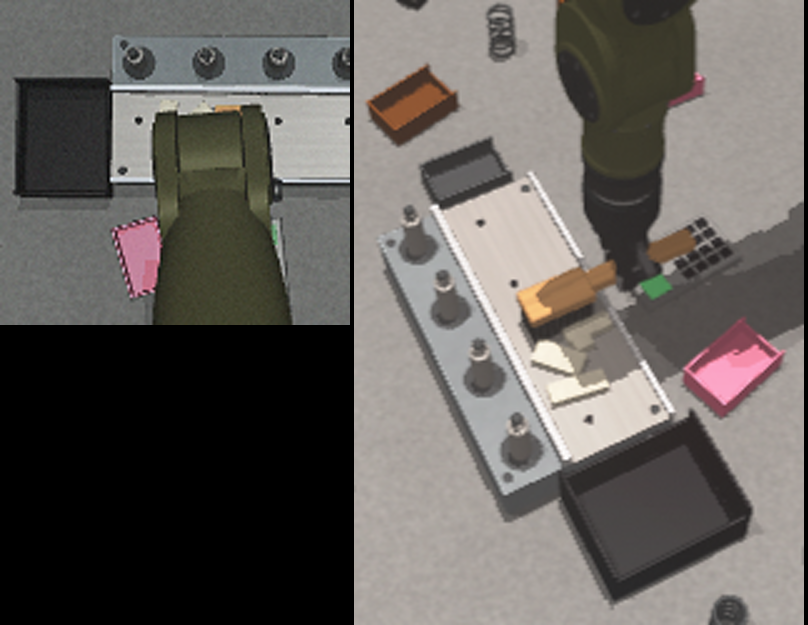

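All three pieces are ahead of the bristles at scene-crop (585,350), (555,355), (578,388); continue.

Call:
arm_command(
  deltas=[
    {"hand": 10,"linear": [0.2,0,0],"turn": 0},
    {"hand": 10,"linear": [0.4,0,0],"turn": 0},
    {"hand": 10,"linear": [0.6,0,0],"turn": 0},
    {"hand": 10,"linear": [0.8,0,0],"turn": 0},
    {"hand": 10,"linear": [1.0,0,0],"turn": 0},
    {"hand": 10,"linear": [1.2,0,0],"turn": 0},
    {"hand": 10,"linear": [1.4,0,0],"turn": 0},
    {"hand": 10,"linear": [1.6,0,0],"turn": 0},
  ],
)

```text
t: 9.25
tcp_pos: [497.9, 140.8, 90.9]
eef_rot: [-1.209, -1.209, 1.209]
ft_force: [0.2, -0.1, -3.1]
width: 20.8
```

```bash
python3 - <<'E'
from h import *
go([497,-77.5,92.2],90)
snap("m5",(210,170,350,300),(220,140,400,390),2.5)
E
```

```text
t 9.25 p [497.9 140.8  90.9] jaw 89.98 w 20.8 F [ 0.2 -0.1 -3.1] q [ 0.28  0.26 -0.45  0.85 -0.    0.28]
lin [-3.638 -0.022  0.014] turn -0.004 (jaw delta deg 0.0 )
```

View pics/m5.png

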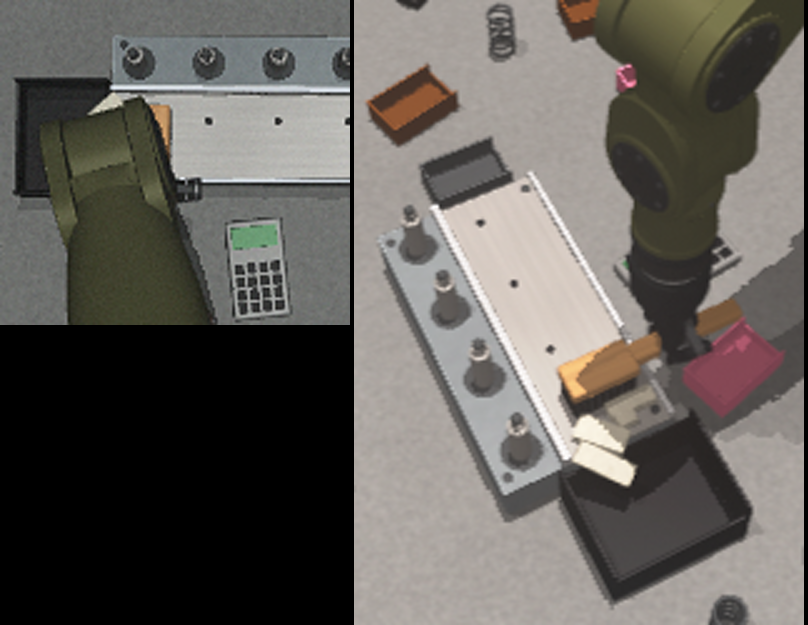

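Call:
arm_command(
  deltas=[
    {"hand": 10,"linear": [0.2,0,0],"turn": 0},
    {"hand": 10,"linear": [0.4,0,0],"turn": 0},
    {"hand": 10,"linear": [0.6,0,0],"turn": 0},
    {"hand": 10,"linear": [0.8,0,0],"turn": 0},
    {"hand": 10,"linear": [1.0,0,0],"turn": 0},
    {"hand": 10,"linear": [1.2,0,0],"turn": 0},
    {"hand": 10,"linear": [1.4,0,0],"turn": 0},
    {"hand": 10,"linear": [1.5,0,0],"turn": 0},
  ],
)

```text
t: 10.35
tcp_pos: [498.0, 230.8, 90.9]
eef_rot: [-1.209, -1.209, 1.209]
ft_force: [-0.1, -0.3, -1.7]
width: 20.9
```

Call:
arm_command(
  deltas=[
    {"hand": 10,"linear": [-0.1,-0.5,0],"turn": 0},
    {"hand": 10,"linear": [-0.6,-0.8,0],"turn": 0},
    {"hand": 10,"linear": [-1.4,-0.8,0],"turn": 0},
    {"hand": 10,"linear": [-2.2,-0.8,0],"turn": 0},
    {"hand": 10,"linear": [-3.0,-0.8,0],"turn": 0},
    {"hand": 10,"linear": [-3.0,-0.8,0],"turn": 0},
  ],
)

```text
t: 11.1
tcp_pos: [497.7, 47.2, 139.0]
eef_rot: [-1.212, -1.205, 1.206]
ft_force: [0.3, 0.8, -1.3]
width: 20.8
```

```bash
python3 - <<'E'
from h import *
go([497,-77.5,92.2],90)
snap("m6",(210,170,350,300),(220,140,400,390),2.5)
E
```

```text
t 11.1 p [497.7  47.2 139. ] jaw 89.7 w 20.8 F [ 0.3  0.8 -1.3] q [ 0.1   0.19 -0.43  0.95 -0.    0.1 ]
lin [-2.078e+00  7.820e-01  2.000e-03] turn -0.049 (jaw delta deg 0.3 )
```

View pics/m6.png

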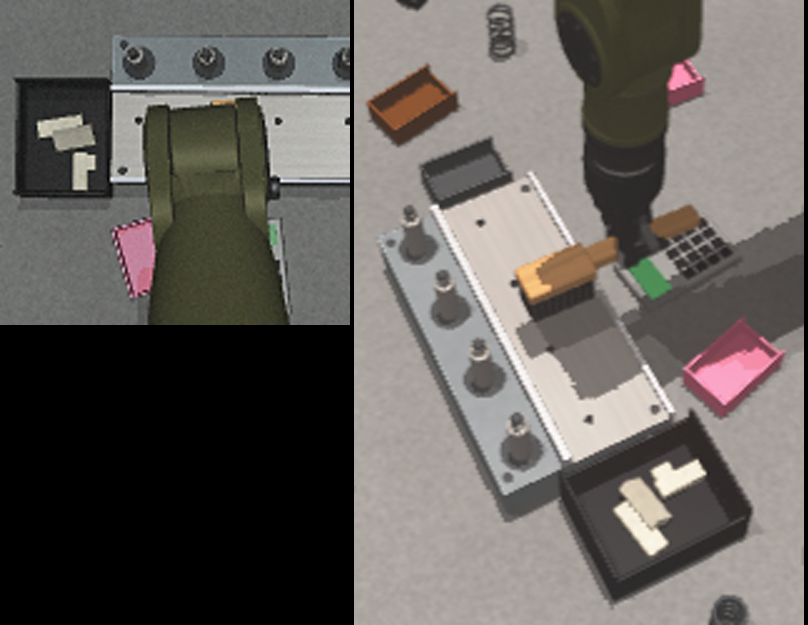

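All three offcuts lie in the tray (scene crop (640,500), (678,475)) and the bed is bare. Now the brush goes back to its holder.

Call:
arm_command(
  deltas=[
    {"hand": 10,"linear": [-0.7,0,0],"turn": 0.05},
    {"hand": 10,"linear": [-1.5,0,0],"turn": 0.05},
    {"hand": 10,"linear": [-2.3,0,0],"turn": 0.05},
    {"hand": 10,"linear": [-3.1,0,0],"turn": 0.05},
    {"hand": 10,"linear": [-3.8,0,0],"turn": 0.05},
    {"hand": 10,"linear": [-4.16,0,0],"turn": 0.05},
    {"hand": 10,"linear": [-4.16,0,0],"turn": 0.05},
    {"hand": 10,"linear": [-4.16,0.5,0],"turn": 0.05},
    {"hand": 10,"linear": [-4.16,0.8,0],"turn": 0.05},
    {"hand": 10,"linear": [-4.16,0.8,0],"turn": 0.05},
  ],
)

```text
t: 12.45
tcp_pos: [496.9, -197.4, 89.5]
eef_rot: [-1.207, -1.205, 1.207]
ft_force: [-0.1, 0.5, -1.1]
width: 20.7
```

```bash
python3 - <<'E'
from h import *
go([497.3,-202.4,35],89.3)
snap("m7",(320,170,450,300),(220,90,350,230))
E
```

```text
t 12.45 p [ 496.9 -197.4   89.5] jaw 89.81 w 20.7 F [-0.1  0.5 -1.1] q [-0.38  0.3  -0.41  0.87  0.   -0.38]
lin [-0.085  0.909 -0.009] turn 0.085 (jaw delta deg -0.5 )
```

View pics/m7.png

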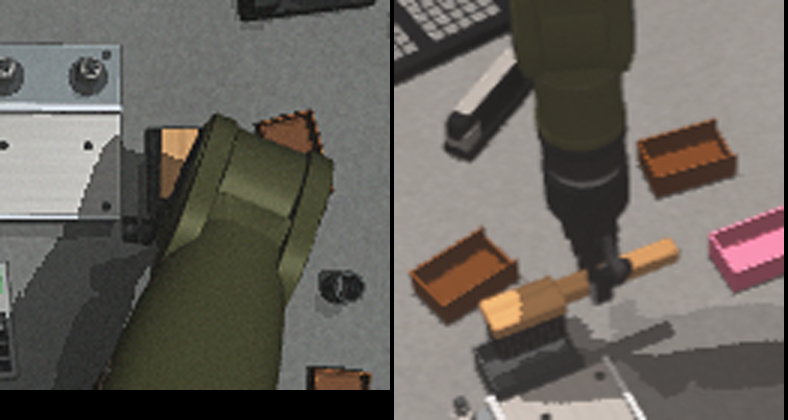

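Brush hangs just above the holder, 5 mm short in −y; correct and lower.

Call:
arm_command(
  deltas=[
    {"hand": 10,"linear": [-0.085,0,0],"turn": 0.08},
    {"hand": 10,"linear": [-0.085,0.3,0],"turn": 0.08},
    {"hand": 10,"linear": [-0.085,0.6,0],"turn": 0.08},
    {"hand": 10,"linear": [-0.085,0.8,0],"turn": 0.08},
    {"hand": 10,"linear": [-0.085,0.9,0],"turn": 0.08},
    {"hand": 10,"linear": [-0.085,0.91,0],"turn": 0.08},
    {"hand": 10,"linear": [-0.085,0.91,0],"turn": 0.08},
  ],
)

```text
t: 13.42
tcp_pos: [498.3, -204.9, 36.8]
eef_rot: [-1.217, -1.199, 1.199]
ft_force: [0.2, -0.7, -0.9]
width: 21.0
```

```bash
python3 - <<'E'
from h import *
go([497.3,-202.4,34.2],89.3)
E
```

```text
t 13.43 p [ 498.3 -204.9   36.8] jaw 89.2 w 21.0 F [ 0.2 -0.7 -0.9] q [-0.39  0.36 -0.46  0.75  0.   -0.38]
lin [0.042 0.044 0.017] turn -0.017 (jaw delta deg 0.1 )
```

Call:
arm_command(
  deltas=[
    {"hand": 10,"linear": [0.04,0.04,0],"turn": 0},
    {"hand": 10,"linear": [0.04,0.04,0],"turn": 0},
    {"hand": 60,"linear": [0.04,0.04,0],"turn": 0},
    {"hand": 60,"linear": [0.04,0.04,0],"turn": 0},
    {"hand": 60,"linear": [0.04,0.04,0],"turn": 0},
    {"hand": 60,"linear": [0.04,-0.3,0],"turn": 0},
    {"hand": 60,"linear": [0.04,-0.9,0],"turn": 0},
    {"hand": 60,"linear": [0.04,-1.6,0],"turn": 0},
    {"hand": 60,"linear": [0.04,-2.3,0],"turn": 0},
    {"hand": 60,"linear": [0.04,-2.3,0],"turn": 0},
  ],
)

```text
t: 14.68
tcp_pos: [500.3, -203.3, 178.0]
eef_rot: [-1.222, -1.202, 1.198]
ft_force: [-0.1, 0.3, -0.4]
width: 60.2
```

```bash
python3 - <<'E'
from h import *
go([446,-380,120],90)
snap("m8",(340,170,460,300),(220,90,350,230))
E
```

```text
t 14.68 p [ 500.3 -203.3  178. ] jaw 89.2 w 60.2 F [-0.1  0.3 -0.4] q [-0.39  0.22 -0.29  1.05  0.   -0.37]
lin [-2.955  0.968  0.87 ] turn -0.134 (jaw delta deg 0.8 )
```

View pics/m8.png

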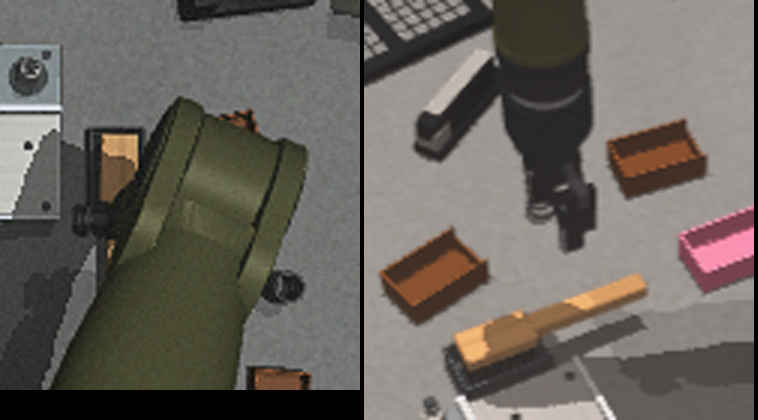

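Brush is seated in the holder again. Now precise spring positions from the two views (silhouette centroid against a projected cylinder).

```bash
cat >> h.py <<'E'
def hullmask(cam,x,y,z0,z1,r,shape=(480,640),k=8,box=None):
    a=np.linspace(0,2*np.pi,40,endpoint=False)
    P=np.concatenate([np.stack([x+r*np.cos(a),y+r*np.sin(a),0*a+z],-1) for z in(z0,z1)])
    q=proj(cam,P);h=cv2.convexHull(((q-[box[0],box[1]]+.5)*k-.5).astype(np.float32))
    m=np.zeros(((box[3]-box[1])*k,(box[2]-box[0])*k),np.uint8);cv2.fillPoly(m,[h.astype(np.int32)],255)
    return cv2.resize(m,None,fx=1/k,fy=1/k,interpolation=cv2.INTER_AREA)/255.
def silfit(im,cam,x,y,z0,z1,r,thr,search=12):
    # maximise contrast between inside of hull and outside, on darkness
    g=cv2.cvtColor(im,cv2.COLOR_BGR2GRAY).astype(float)
    c=proj(cam,np.array([x,y,(z0+z1)/2]));b=[int(c[0])-22,int(c[1])-22,int(c[0])+22,int(c[1])+22]
    d=np.clip((thr-g[b[1]:b[3],b[0]:b[2]])/thr,0,1); d=(d>0.0)*1.0
    def f(p): 
        m=hullmask(cam,p[0],p[1],z0,z1,r,box=b);return ((m-d)**2).sum()
    from scipy.optimize import minimize
    best=min(((f((x+i,y+j)),x+i,y+j) for i in range(-search,search+1,3) for j in range(-search,search+1,3)))
    q=minimize(f,best[1:],method="Nelder-Mead",options=dict(initial_simplex=[best[1:],(best[1]+2,best[2]),(best[1],best[2]+2)],xatol=.1,fatol=.05))
    return q.x,q.fun,d.sum()
E
python3 - <<'E'
from h import *
t=cv2.imread("pics/top0.png");s=cv2.imread("pics/scene0.png")
for nm,x,y in(("A",567,400),("B",495,479),("C",445,-381)):
    for thr in (60,75):
        print(nm,thr,silfit(t,"top",x,y,0,65,17,thr),silfit(s,"scene",x,y,0,65,17,thr))
E
```

```text
A 60 (array([566.35342789, 398.0517292 ]), np.float64(85.68013840830449), np.float64(152.0)) (array([572.47119141, 400.95019531]), np.float64(192.86608227604768), np.float64(108.0))
A 75 (array([566.99121094, 399.27929688]), np.float64(83.09760861207228), np.float64(176.0)) (array([570.9588623 , 400.73999023]), np.float64(100.82900422914264), np.float64(216.0))
B 60 (array([493.28729248, 476.54431152]), np.float64(53.90369857747021), np.float64(122.0)) (array([502.13800049, 482.49230957]), np.float64(230.79055747789312), np.float64(72.0))
B 75 (array([494.29333496, 478.59539795]), np.float64(46.43326412918108), np.float64(154.0)) (array([498.1171875 , 479.83984375]), np.float64(87.39669357939253), np.float64(215.0))
C 60 (array([ 444.25183105, -379.95275879]), np.float64(28.36244521337947), np.float64(104.0)) (array([ 445.12127686, -381.67971802]), np.float64(195.93962322183773), np.float64(15.0))
C 75 (array([ 445.17303336, -379.00731349]), np.float64(22.993033448673586), np.float64(135.0)) (array([ 445.12695312, -381.66699219]), np.float64(135.04013840830447), np.float64(76.0))
```

Call:
arm_command(
  deltas=[
    {"hand": 80,"linear": [-0.4,0.1,0.1],"turn": 1.7},
    {"hand": 80,"linear": [-0.8,0.2,0.2],"turn": 3.4},
    {"hand": 80,"linear": [-1.2,0.4,0.3],"turn": 5.1},
    {"hand": 80,"linear": [-1.6,0.5,0.4],"turn": 6.8},
    {"hand": 80,"linear": [-2.0,0.6,0.5],"turn": 8.5},
    {"hand": 80,"linear": [-2.4,0.7,0.6],"turn": 10.2},
    {"hand": 80,"linear": [-2.7,0.8,0.8],"turn": 11.9},
    {"hand": 80,"linear": [-2.955,0.9,0.88],"turn": 13.6},
    {"hand": 80,"linear": [-2.955,0.9,0.88],"turn": 14.87},
    {"hand": 80,"linear": [-2.955,0.9,0.88],"turn": 14.87},
  ],
)

```text
t: 16.02
tcp_pos: [441.5, -378.2, 118.4]
eef_rot: [-1.569, 0.001, 0.002]
ft_force: [-0.4, -0.4, 0.2]
width: 80.2
```

```bash
python3 - <<'E'
from h import *
go([445.5,-380,30],0)
E
```

```text
t 16.02 p [ 441.5 -378.2  118.4] jaw 0.04 w 80.2 F [-0.4 -0.4  0.2] q [-0.71  0.35 -0.26  0.96  0.    0.86]
lin [ 0.071  1.474 -0.033] turn 0.007 (jaw delta deg -0.0 )
```

Call:
arm_command(
  deltas=[
    {"hand": 80,"linear": [0.07,0.3,-0.03],"turn": 0},
    {"hand": 80,"linear": [0.07,0.7,-0.03],"turn": 0},
    {"hand": 80,"linear": [0.07,1.1,-0.03],"turn": 0},
    {"hand": 80,"linear": [0.07,1.4,-0.03],"turn": 0},
    {"hand": 80,"linear": [0.07,1.5,-0.03],"turn": 0},
    {"hand": 80,"linear": [0.07,1.5,-0.03],"turn": 0},
    {"hand": 25,"linear": [0.07,1.5,-0.03],"turn": 0},
    {"hand": 25,"linear": [0.07,1.5,-0.03],"turn": 0},
    {"hand": 25,"linear": [0.07,1.5,-0.03],"turn": 0},
    {"hand": 25,"linear": [0.07,1.5,-0.03],"turn": 0},
  ],
)

```text
t: 17.27
tcp_pos: [447.1, -381.1, 30.9]
eef_rot: [-1.572, -0.0, -0.001]
ft_force: [-0.5, -0.1, 3.4]
width: 30.5
```

```bash
python3 - <<'E'
from h import *
go([445.5,-380,28],0)
snap("m9",(400,220,470,300),(230,100,330,180),4)
E
```

```text
t 17.27 p [ 447.1 -381.1   30.9] jaw -0.02 w 30.5 F [-0.5 -0.1  3.4] q [-0.71  0.44 -0.35  0.78 -0.    0.87]
lin [-0.026  0.049  0.018] turn -0.004 (jaw delta deg 0.0 )
```

View pics/m9.png

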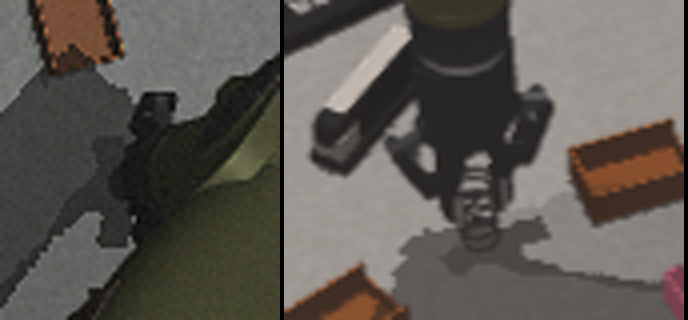

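The spring is upright between the pads. Release, quarter turn, regrip so it is centred both ways.

Call:
arm_command(
  deltas=[
    {"hand": 80,"linear": [0,0,0],"turn": 0},
    {"hand": 80,"linear": [0,0,0],"turn": 0},
    {"hand": 80,"linear": [0,0,0],"turn": 0},
    {"hand": 80,"linear": [0,0,0],"turn": -1.7},
    {"hand": 80,"linear": [0,0,0],"turn": -3.4},
    {"hand": 80,"linear": [0,0,0],"turn": -5.1},
    {"hand": 80,"linear": [0,0,0],"turn": -6.8},
    {"hand": 80,"linear": [0,0,0],"turn": -8.5},
    {"hand": 80,"linear": [0,0,0],"turn": -10.2},
    {"hand": 80,"linear": [0,0,0],"turn": -11.9},
  ],
)

```text
t: 18.62
tcp_pos: [446.8, -380.6, 30.1]
eef_rot: [-1.343, -0.971, 0.971]
ft_force: [0.1, -0.5, 0.7]
width: 80.3
```

Call:
arm_command(
  deltas=[
    {"hand": 80,"linear": [0,0,0],"turn": -1.7},
    {"hand": 80,"linear": [0,0,0],"turn": -3.1},
    {"hand": 80,"linear": [0,0,0],"turn": -3.1},
    {"hand": 80,"linear": [0,0,0],"turn": -3.1},
    {"hand": 25,"linear": [0,0,0],"turn": -3.1},
    {"hand": 25,"linear": [0,0,0],"turn": -3.1},
    {"hand": 25,"linear": [0,0,0],"turn": -3.1},
    {"hand": 25,"linear": [0,0,0],"turn": -3.1},
    {"hand": 25,"linear": [0,0,0],"turn": -3.1},
    {"hand": 25,"linear": [0,0,0],"turn": -3.1},
  ],
)

```text
t: 19.88
tcp_pos: [446.9, -380.8, 30.4]
eef_rot: [-1.21, -1.209, 1.209]
ft_force: [0.4, 0.4, 1.5]
width: 30.3
```

```bash
python3 - <<'E'
from h import *
go([447.1,-381.1,28],90)
E
```

```text
t 19.88 p [ 446.9 -380.8   30.4] jaw 89.98 w 30.3 F [0.4 0.4 1.5] q [-0.71  0.44 -0.35  0.78 -0.   -0.71]
lin [-0.005  0.039 -0.004] turn -0.004 (jaw delta deg 0.0 )
```

Call:
arm_command(
  deltas=[
    {"hand": 25,"linear": [0,-0.2,0],"turn": 0},
    {"hand": 25,"linear": [0,-0.7,0],"turn": 0},
    {"hand": 25,"linear": [0,-1.4,0],"turn": 0},
    {"hand": 25,"linear": [0.2,-2.1,-0.2],"turn": 0},
    {"hand": 25,"linear": [0.8,-2.65,-0.6],"turn": 0},
    {"hand": 25,"linear": [1.4,-2.65,-1.1],"turn": 0},
    {"hand": 25,"linear": [2.0,-2.65,-1.6],"turn": 0},
    {"hand": 25,"linear": [2.6,-2.65,-2.1],"turn": 0},
    {"hand": 25,"linear": [3.2,-2.65,-2.6],"turn": 0},
    {"hand": 25,"linear": [3.5,-2.65,-2.8],"turn": 0},
  ],
)

```text
t: 21.12
tcp_pos: [616.1, -168.7, 189.8]
eef_rot: [-1.209, -1.211, 1.21]
ft_force: [-0.2, -0.1, -0.9]
width: 30.1
```

```bash
python3 - <<'E'
from h import *
go([668.7,-104.3,190],90)
E
```

```text
t 21.12 p [ 616.1 -168.7  189.8] jaw 90.11 w 30.1 F [-0.2 -0.1 -0.9] q [-0.27  0.4  -0.01  1.15  0.   -0.27]
lin [ 1.072 -0.002 -0.879] turn 0.018 (jaw delta deg -0.1 )
```

Call:
arm_command(
  deltas=[
    {"hand": 25,"linear": [0.4,0,-0.3],"turn": 0.01},
    {"hand": 25,"linear": [0.8,0,-0.6],"turn": 0.01},
    {"hand": 25,"linear": [1.05,0,-0.86],"turn": 0.01},
    {"hand": 25,"linear": [1.05,0,-0.86],"turn": 0.01},
    {"hand": 25,"linear": [1.05,0,-0.86],"turn": 0.01},
  ],
)

```text
t: 21.75
tcp_pos: [665.8, -108.5, 189.4]
eef_rot: [-1.21, -1.207, 1.208]
ft_force: [0.6, -0.3, -0.6]
width: 30.5
```

```bash
python3 - <<'E'
from h import *
go([668.7,-104.3,190],90)
snap("m10",(320,140,400,230),(215,160,315,270),4)
E
```

```text
t 21.75 p [ 665.8 -108.5  189.4] jaw 89.89 w 30.5 F [ 0.6 -0.3 -0.6] q [-0.16  0.47  0.09  1.19 -0.   -0.16]
lin [ 0.07  -0.01  -0.049] turn -0.019 (jaw delta deg 0.1 )
```

View pics/m10.png

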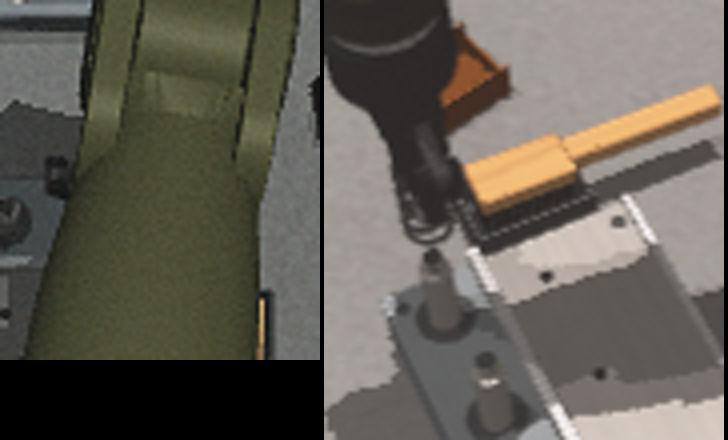

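```bash
python3 - <<'E'
from h import *
im=cv2.imread("pics/m10_s.png");x0,y0=225,195
c=cv2.resize(im[y0:y0+55,x0:x0+60],None,fx=11,fy=11,interpolation=cv2.INTER_CUBIC)
def dot(P,col):
    for q in proj("scene",np.atleast_2d(P)):
        u=(q-[x0,y0]+.5)*11-.5;cv2.circle(c,tuple(int(v) for v in u),2,col,-1)
a=np.linspace(0,6.28,30)
dot(np.stack([665.8+17*np.cos(a),-108.5+17*np.sin(a),0*a+159],-1),(0,0,255))
dot(np.stack([668.7+6.5*np.cos(a),-104.3+6.5*np.sin(a),0*a+136],-1),(0,255,0))
dot(np.stack([668.7+10.8*np.cos(a),-104.3+10.8*np.sin(a),0*a+116],-1),(255,255,0))
cv2.imwrite("pics/m10o.png",c)
E
```

```text
(no output)
```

View pics/m10o.png

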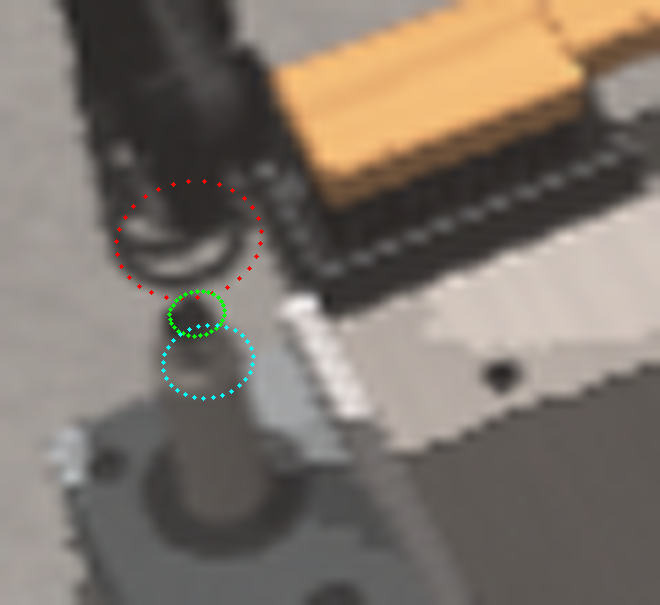

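Call:
arm_command(
  deltas=[
    {"hand": 25,"linear": [0.07,0,-0.05],"turn": 0},
    {"hand": 25,"linear": [0.07,0,-0.05],"turn": 0},
    {"hand": 25,"linear": [0.07,0.2,-0.05],"turn": 0},
    {"hand": 25,"linear": [0.07,0.4,-0.05],"turn": 0},
    {"hand": 25,"linear": [0.07,0.55,-0.05],"turn": 0},
    {"hand": 25,"linear": [0.07,0.6,-0.05],"turn": 0},
    {"hand": 25,"linear": [0.07,0.6,-0.05],"turn": 0},
  ],
)

```text
t: 22.72
tcp_pos: [669.4, -103.5, 153.0]
eef_rot: [-1.209, -1.208, 1.208]
ft_force: [-0.2, -0.5, -1.7]
width: 30.2
```

```bash
python3 - <<'E'
from h import *
go([668.7,-104.3,148],90)
snap("m11",(320,140,400,230),(215,180,295,250),8)
E
```

```text
t 22.73 p [ 669.4 -103.5  153. ] jaw 89.92 w 30.2 F [-0.2 -0.5 -1.7] q [-0.15  0.5   0.04  1.12 -0.   -0.15]
lin [-0.013  0.083  0.011] turn -0.013 (jaw delta deg 0.1 )
```

View pics/m11.png

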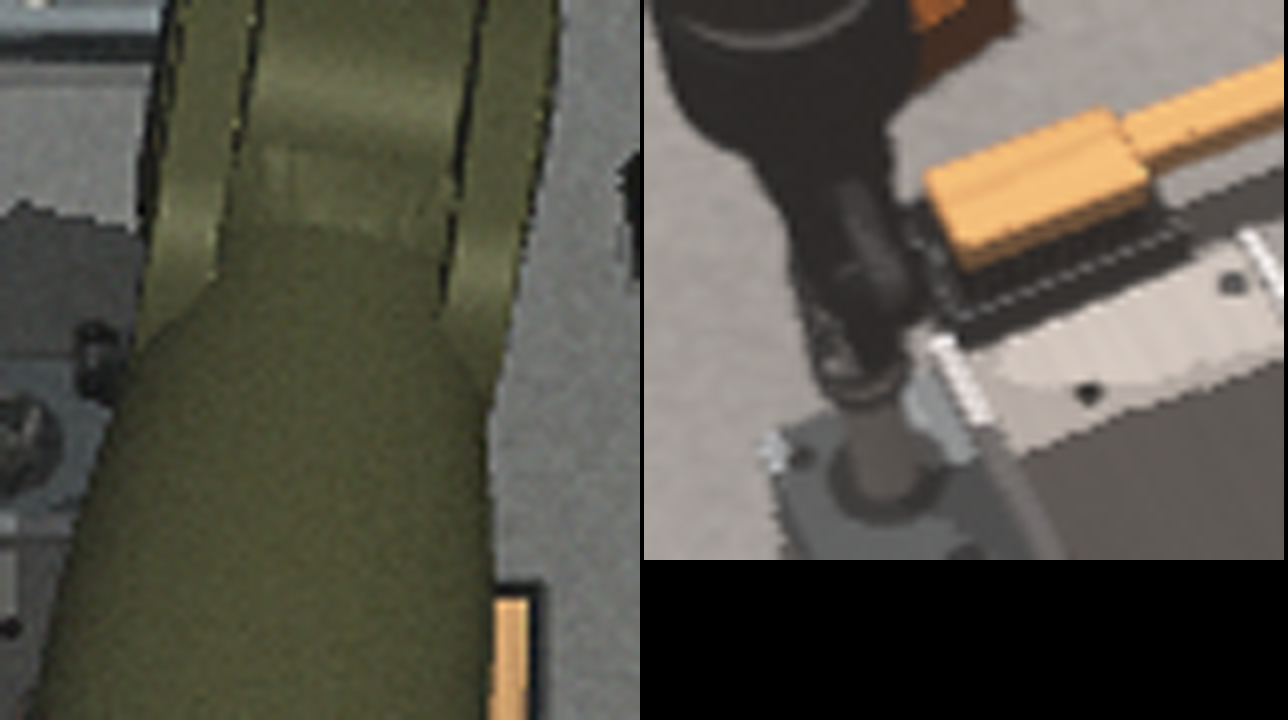

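Call:
arm_command(
  deltas=[
    {"hand": 25,"linear": [0,0.05,0.01],"turn": 0},
    {"hand": 25,"linear": [0,0.1,0.01],"turn": 0},
    {"hand": 25,"linear": [0,0.15,0.01],"turn": 0},
    {"hand": 25,"linear": [0,0.15,0.01],"turn": 0},
  ],
)

```text
t: 23.32
tcp_pos: [668.7, -103.5, 143.9]
eef_rot: [-1.209, -1.208, 1.208]
ft_force: [-0.2, -0.2, 0.1]
width: 30.5
```

```bash
python3 - <<'E'
from h import *
go([668.7,-104.3,148],90);print(ctrl.state()["moment"])
E
```

```text
t 23.32 p [ 668.7 -103.5  143.9] jaw 89.92 w 30.5 F [-0.2 -0.2  0.1] q [-0.15  0.5   0.03  1.1  -0.   -0.15]
lin [-0.013 -0.069 -0.   ] turn -0.013 (jaw delta deg 0.1 )
[-0.02662995 -0.00530039 -0.03768201]
```

Call:
arm_command(
  deltas=[
    {"hand": 25,"linear": [0,0.05,0],"turn": 0},
    {"hand": 25,"linear": [0,0.1,0],"turn": 0},
    {"hand": 25,"linear": [0,0.15,0],"turn": 0},
    {"hand": 25,"linear": [0,0.2,0],"turn": 0},
    {"hand": 25,"linear": [0,0.25,0],"turn": 0},
    {"hand": 25,"linear": [0,0.25,0],"turn": 0},
  ],
)

```text
t: 24.08
tcp_pos: [668.7, -103.5, 128.9]
eef_rot: [-1.21, -1.208, 1.208]
ft_force: [-0.3, -0.8, -1.6]
width: 30.7
```

```bash
python3 - <<'E'
from h import *
go([668.7,-104.3,92],90);print(ctrl.state()["moment"])
snap("m12",(320,140,400,230),(215,180,295,250),8)
E
```

```text
t 24.07 p [ 668.7 -103.5  128.9] jaw 89.92 w 30.7 F [-0.3 -0.8 -1.6] q [-0.15  0.51  0.01  1.07 -0.   -0.15]
lin [-0.013  0.616  0.   ] turn -0.013 (jaw delta deg 0.1 )
[ 0.01998258  0.03211983 -0.00693944]
```

View pics/m12.png

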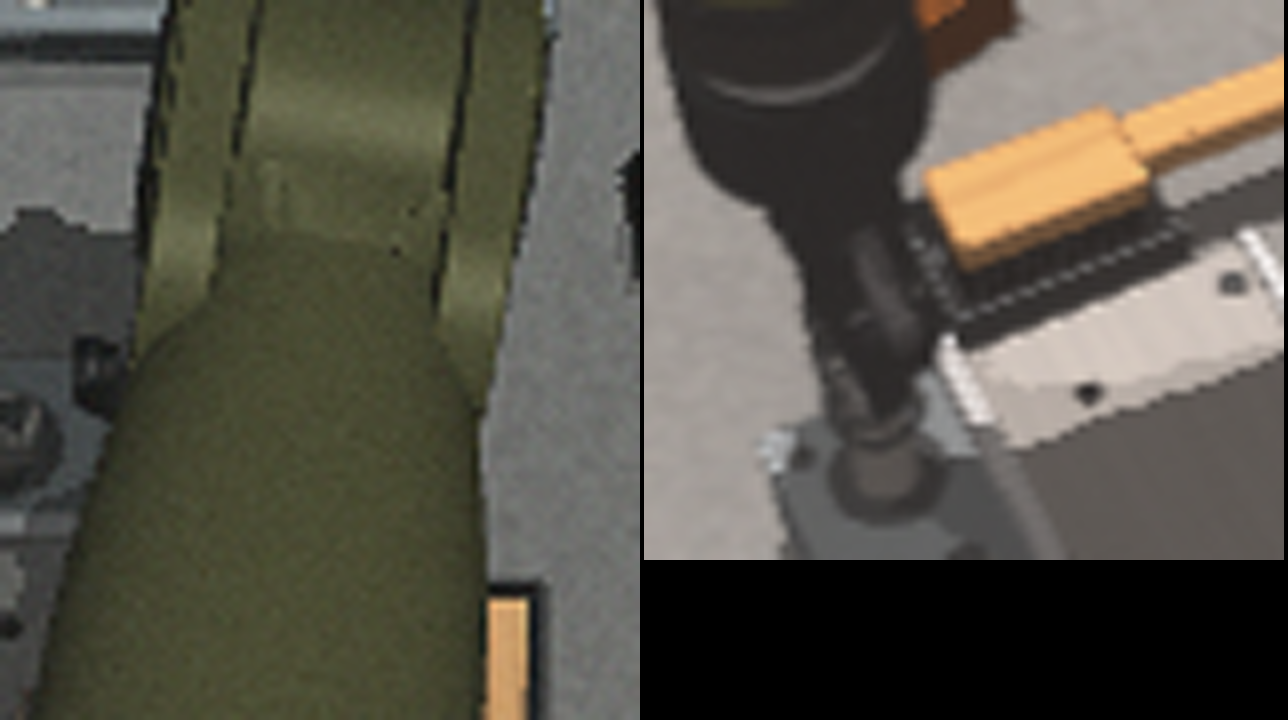

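The spring is past the shoulder and threading on freely; continue down.

Call:
arm_command(
  deltas=[
    {"hand": 25,"linear": [0,0.08,0],"turn": 0},
    {"hand": 25,"linear": [0,0.16,0],"turn": 0},
    {"hand": 25,"linear": [0,0.24,0],"turn": 0},
    {"hand": 25,"linear": [0,0.32,0],"turn": 0},
    {"hand": 25,"linear": [0,0.4,0],"turn": 0},
    {"hand": 25,"linear": [0,0.48,0],"turn": 0},
    {"hand": 25,"linear": [0,0.54,0],"turn": 0},
    {"hand": 25,"linear": [0,0.58,0],"turn": 0},
    {"hand": 25,"linear": [0,0.58,0],"turn": 0},
  ],
)

```text
t: 25.3
tcp_pos: [668.9, -103.8, 94.2]
eef_rot: [-1.21, -1.208, 1.208]
ft_force: [0.2, -2.5, -2.4]
width: 30.5
```

```bash
python3 - <<'E'
from h import *
go([668.7,-104.3,90.4],90);print(ctrl.state()["moment"])
E
```

```text
t 25.3 p [ 668.9 -103.8   94.2] jaw 89.91 w 30.5 F [ 0.2 -2.5 -2.4] q [-0.15  0.53 -0.04  1.   -0.   -0.15]
lin [-0.008  0.064  0.003] turn -0.015 (jaw delta deg 0.1 )
[-0.57315456 -0.20485949 -0.04457206]
```

Call:
arm_command(
  deltas=[
    {"hand": 25,"linear": [0,0.05,0],"turn": 0},
    {"hand": 25,"linear": [0,0.05,0],"turn": 0},
    {"hand": 60,"linear": [0,0.05,0],"turn": 0},
    {"hand": 60,"linear": [0,0.05,0],"turn": 0},
    {"hand": 60,"linear": [0,0.05,0],"turn": 0},
    {"hand": 60,"linear": [0,-0.3,0],"turn": 0},
    {"hand": 60,"linear": [0,-0.9,0],"turn": 0},
    {"hand": 60,"linear": [0,-1.6,0],"turn": 0},
    {"hand": 60,"linear": [0,-2.0,0],"turn": 0},
  ],
)

```text
t: 26.42
tcp_pos: [669.8, -103.3, 217.2]
eef_rot: [-1.212, -1.211, 1.207]
ft_force: [-0.0, -0.1, -0.1]
width: 59.9
```

```bash
python3 - <<'E'
from h import *
go([568.5,400,130],0)
snap("m13",(320,140,400,230),(215,180,295,250),8)
E
```

```text
t 26.43 p [ 669.8 -103.3  217.2] jaw 89.94 w 59.9 F [-0.  -0.1 -0.1] q [-0.15  0.47  0.14  1.24  0.   -0.15]
lin [8.387 1.449 1.701] turn 14.989 (jaw delta deg -89.9 )
```

View pics/m13.png

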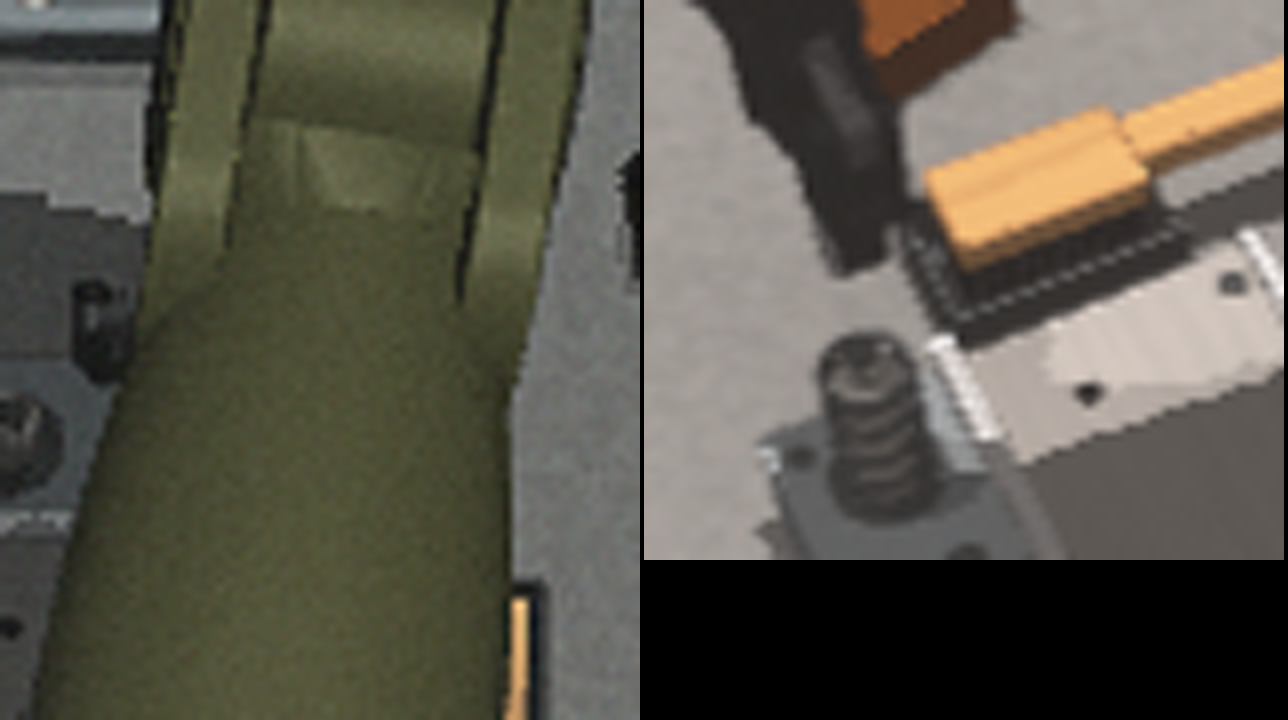

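Scene shows spring 1 of 3 fully down on rod1 (crop 870,510). Next spring A; check its neighbours' clearance.

```bash
python3 - <<'E'
from h import *
print("mug",ray("top",186,193,95)[:2],"pot",ray("top",140+417/7,210+402/7,58)[:2],"eraser",ray("top",158,273,14)[:2])
print("mughandle",ray("top",168,195,50)[:2])
E
```

```text
mug [668.16231501 412.56193142] pot [433.94988107 374.0592042 ] eraser [416.03275243 520.64513029]
mughandle [668.84349153 482.59298999]
```

Call:
arm_command(
  deltas=[
    {"hand": 60,"linear": [0.8,0,0.1],"turn": 1.5},
    {"hand": 60,"linear": [1.7,0,0.3],"turn": 3.0},
    {"hand": 60,"linear": [2.6,0,0.5],"turn": 4.5},
    {"hand": 60,"linear": [3.5,0,0.7],"turn": 6.0},
    {"hand": 60,"linear": [4.4,0,0.9],"turn": 7.5},
    {"hand": 60,"linear": [5.3,0,1.1],"turn": 9.0},
    {"hand": 60,"linear": [6.2,0,1.3],"turn": 10.5},
    {"hand": 60,"linear": [7.1,0,1.5],"turn": 12.0},
    {"hand": 60,"linear": [7.9,0,1.7],"turn": 13.5},
    {"hand": 60,"linear": [8.38,0.5,1.7],"turn": 15.0},
  ],
)

```text
t: 27.78
tcp_pos: [567.3, 402.9, 185.4]
eef_rot: [-1.568, 0.001, -0.005]
ft_force: [0.1, -0.1, -0.2]
width: 60.3
```

Call:
arm_command(
  deltas=[
    {"hand": 60,"linear": [0,0,0],"turn": 0},
    {"hand": 60,"linear": [0,0,0],"turn": 0},
  ],
)

```text
t: 28.02
tcp_pos: [567.2, 398.7, 183.9]
eef_rot: [-1.572, 0.001, 0.001]
ft_force: [-0.3, -0.5, 0.6]
width: 60.1
```

```bash
python3 - <<'E'
from h import *
go([568.5,400,85],0)
E
```

```text
t 28.02 p [567.2 398.7 183.9] jaw 0.01 w 60.1 F [-0.3 -0.5  0.6] q [ 0.61  0.51  0.14  1.2  -0.    2.18]
lin [0.023 1.647 0.024] turn 0.001 (jaw delta deg -0.0 )
```

Call:
arm_command(
  deltas=[
    {"hand": 60,"linear": [0.02,0.6,0.02],"turn": 0},
    {"hand": 60,"linear": [0.02,1.2,0.02],"turn": 0},
    {"hand": 60,"linear": [0.02,1.7,0.02],"turn": 0},
    {"hand": 60,"linear": [0.02,2.1,0.02],"turn": 0},
    {"hand": 60,"linear": [0.02,2.4,0.02],"turn": 0},
    {"hand": 60,"linear": [0.02,2.565,0.02],"turn": 0},
    {"hand": 60,"linear": [0.02,2.565,0.02],"turn": 0},
    {"hand": 25,"linear": [0.02,2.565,0.02],"turn": 0},
    {"hand": 25,"linear": [0.02,2.565,0.02],"turn": 0},
    {"hand": 25,"linear": [0.02,2.565,0.02],"turn": 0},
  ],
)

```text
t: 29.28
tcp_pos: [569.3, 401.3, 31.8]
eef_rot: [-1.57, -0.0, -0.002]
ft_force: [-0.6, 1.0, 4.2]
width: 30.4
```

```bash
python3 - <<'E'
from h import *
go([568.5,400,30],0)
snap("m14",(150,180,240,270),(330,320,430,430),4)
E
```

```text
t 29.27 p [569.3 401.3  31.8] jaw -0.06 w 30.4 F [-0.6  1.   4.2] q [ 0.61  0.62 -0.05  0.9   0.    2.19]
lin [-0.014  0.031 -0.021] turn -0.01 (jaw delta deg 0.1 )
```

View pics/m14.png

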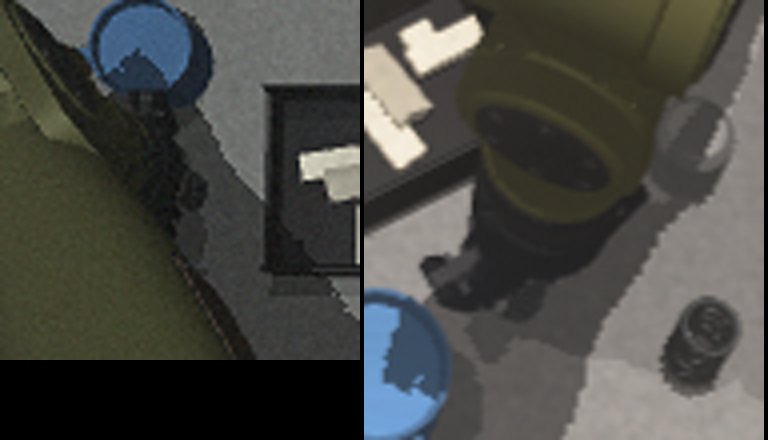

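Call:
arm_command(
  deltas=[
    {"hand": 60,"linear": [0,0,0],"turn": 0},
    {"hand": 60,"linear": [0,0,0],"turn": 0},
    {"hand": 60,"linear": [0,0,0],"turn": 0},
    {"hand": 60,"linear": [0,0,0],"turn": -1.7},
    {"hand": 60,"linear": [0,0,0],"turn": -3.4},
    {"hand": 60,"linear": [0,0,0],"turn": -5.1},
    {"hand": 60,"linear": [0,0,0],"turn": -6.8},
    {"hand": 60,"linear": [0,0,0],"turn": -8.5},
    {"hand": 60,"linear": [0,0,0],"turn": -10.2},
    {"hand": 60,"linear": [0,0,0],"turn": -11.9},
  ],
)

```text
t: 30.62
tcp_pos: [568.7, 400.4, 30.3]
eef_rot: [-1.344, -0.97, 0.971]
ft_force: [1.5, -0.2, -1.0]
width: 60.1
```

Call:
arm_command(
  deltas=[
    {"hand": 60,"linear": [0,0,0],"turn": -1.7},
    {"hand": 60,"linear": [0,0,0],"turn": -3.1},
    {"hand": 60,"linear": [0,0,0],"turn": -3.1},
    {"hand": 60,"linear": [0,0,0],"turn": -3.1},
    {"hand": 25,"linear": [0,0,0],"turn": -3.1},
    {"hand": 25,"linear": [0,0,0],"turn": -3.1},
    {"hand": 25,"linear": [0,0,0],"turn": -3.1},
    {"hand": 25,"linear": [0,0,0],"turn": -3.1},
    {"hand": 25,"linear": [0,0,0],"turn": -3.1},
  ],
)

```text
t: 31.75
tcp_pos: [568.8, 400.5, 30.7]
eef_rot: [-1.21, -1.208, 1.208]
ft_force: [-0.8, -1.3, 1.6]
width: 30.2
```

```bash
python3 - <<'E'
from h import *
go([669.7,165.7,190],90)
E
```

```text
t 31.75 p [568.8 400.5  30.7] jaw 89.92 w 30.2 F [-0.8 -1.3  1.6] q [ 0.61  0.62 -0.05  0.9  -0.    0.62]
lin [-3.911 -2.655 -1.688] turn -0.014 (jaw delta deg 0.1 )
```

Call:
arm_command(
  deltas=[
    {"hand": 25,"linear": [0,-0.2,0],"turn": 0},
    {"hand": 25,"linear": [0,-0.8,0],"turn": 0},
    {"hand": 25,"linear": [0,-1.5,0],"turn": 0},
    {"hand": 25,"linear": [0,-2.2,0],"turn": 0},
    {"hand": 25,"linear": [-0.5,-2.65,-0.2],"turn": 0},
    {"hand": 25,"linear": [-1.2,-2.65,-0.5],"turn": 0},
    {"hand": 25,"linear": [-1.9,-2.65,-0.9],"turn": 0},
    {"hand": 25,"linear": [-2.6,-2.65,-1.2],"turn": 0},
    {"hand": 25,"linear": [-3.3,-2.65,-1.5],"turn": 0},
    {"hand": 25,"linear": [-3.9,-2.65,-1.69],"turn": 0},
  ],
)

```text
t: 33.0
tcp_pos: [670.8, 164.8, 190.4]
eef_rot: [-1.211, -1.209, 1.207]
ft_force: [0.2, 0.7, -0.8]
width: 30.2
```

Call:
arm_command(
  deltas=[
    {"hand": 25,"linear": [0,0,0],"turn": 0},
    {"hand": 25,"linear": [0,0,0],"turn": 0},
  ],
)

```text
t: 33.25
tcp_pos: [669.9, 166.8, 190.1]
eef_rot: [-1.21, -1.209, 1.207]
ft_force: [-0.7, 1.2, -0.7]
width: 30.4
```

```bash
python3 - <<'E'
from h import *
go([669.7,165.5,154],90)
E
```

```text
t 33.25 p [669.9 166.8 190.1] jaw 89.91 w 30.4 F [-0.7  1.2 -0.7] q [0.24 0.5  0.14 1.21 0.   0.25]
lin [-0.023  0.601  0.003] turn -0.015 (jaw delta deg 0.1 )
```

Call:
arm_command(
  deltas=[
    {"hand": 25,"linear": [-0.02,0.2,0],"turn": 0},
    {"hand": 25,"linear": [-0.02,0.4,0],"turn": 0},
    {"hand": 25,"linear": [-0.02,0.55,0],"turn": 0},
    {"hand": 25,"linear": [-0.02,0.6,0],"turn": 0},
    {"hand": 25,"linear": [-0.02,0.6,0],"turn": 0},
  ],
)

```text
t: 33.88
tcp_pos: [669.7, 165.3, 153.3]
eef_rot: [-1.21, -1.208, 1.209]
ft_force: [-0.4, 0.5, 0.0]
width: 30.5
```

```bash
python3 - <<'E'
from h import *
go([669.7,165.5,140],90)
snap("m15",(220,150,300,230),(240,270,320,350),5)
E
```

```text
t 33.88 p [669.7 165.3 153.3] jaw 89.93 w 30.5 F [-0.4  0.5  0. ] q [ 0.24  0.52  0.08  1.13 -0.    0.24]
lin [0.003 0.221 0.   ] turn -0.012 (jaw delta deg 0.1 )
```

View pics/m15.png

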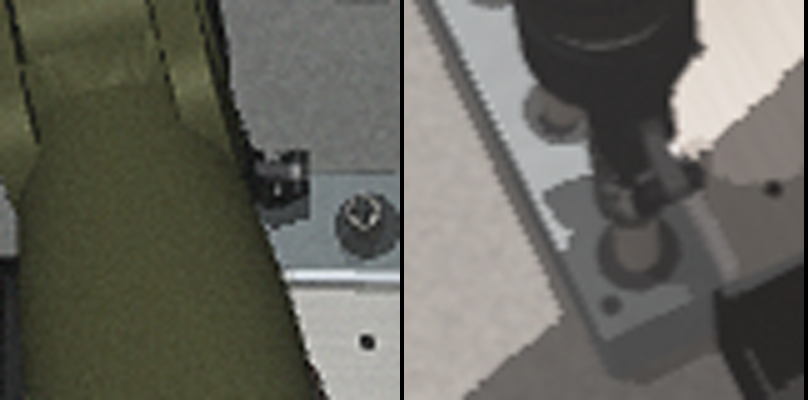

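The spring sits over rod4's threaded end; lower step by step.

Call:
arm_command(
  deltas=[
    {"hand": 25,"linear": [0,0.05,0],"turn": 0},
    {"hand": 25,"linear": [0,0.1,0],"turn": 0},
    {"hand": 25,"linear": [0,0.15,0],"turn": 0},
    {"hand": 25,"linear": [0,0.2,0],"turn": 0},
    {"hand": 25,"linear": [0,0.25,0],"turn": 0},
    {"hand": 25,"linear": [0,0.25,0],"turn": 0},
  ],
)

```text
t: 34.72
tcp_pos: [669.7, 165.2, 138.2]
eef_rot: [-1.209, -1.208, 1.209]
ft_force: [0.2, 0.1, -1.2]
width: 30.1
```

```bash
python3 - <<'E'
from h import *
go([669.7,165.5,92],90);print(ctrl.state()["moment"])
E
```

```text
t 34.73 p [669.7 165.2 138.2] jaw 89.92 w 30.1 F [ 0.2  0.1 -1.2] q [0.24 0.53 0.06 1.1  0.   0.24]
lin [ 0.005  0.77  -0.001] turn -0.013 (jaw delta deg 0.1 )
[-0.00636464  0.0413785   0.02159868]
```

Call:
arm_command(
  deltas=[
    {"hand": 25,"linear": [0,0.08,0],"turn": 0},
    {"hand": 25,"linear": [0,0.16,0],"turn": 0},
    {"hand": 25,"linear": [0,0.24,0],"turn": 0},
    {"hand": 25,"linear": [0,0.32,0],"turn": 0},
    {"hand": 25,"linear": [0,0.4,0],"turn": 0},
    {"hand": 25,"linear": [0,0.4,0],"turn": 0},
  ],
)

```text
t: 35.48
tcp_pos: [669.5, 165.1, 114.0]
eef_rot: [-1.209, -1.207, 1.209]
ft_force: [-0.4, 0.4, -1.3]
width: 30.2
```

```bash
python3 - <<'E'
from h import *
go([669.7,165.5,91.5],90);print(ctrl.state()["moment"])
E
```

```text
t 35.48 p [669.5 165.1 114. ] jaw 89.92 w 30.2 F [-0.4  0.4 -1.3] q [ 0.24  0.54  0.03  1.05 -0.    0.24]
lin [ 0.006  0.375 -0.003] turn -0.013 (jaw delta deg 0.1 )
[-0.01305263  0.01602139  0.03223634]
```

Call:
arm_command(
  deltas=[
    {"hand": 25,"linear": [0,0.08,0],"turn": 0},
    {"hand": 25,"linear": [0,0.16,0],"turn": 0},
    {"hand": 25,"linear": [0,0.24,0],"turn": 0},
    {"hand": 25,"linear": [0,0.32,0],"turn": 0},
    {"hand": 25,"linear": [0,0.37,0],"turn": 0},
    {"hand": 25,"linear": [0,0.37,0],"turn": 0},
    {"hand": 60,"linear": [0,0.37,0],"turn": 0},
    {"hand": 60,"linear": [0,0.37,0],"turn": 0},
    {"hand": 60,"linear": [0,0.37,0],"turn": 0},
  ],
)

```text
t: 36.6
tcp_pos: [670.1, 165.3, 92.7]
eef_rot: [-1.21, -1.209, 1.208]
ft_force: [-0.6, -0.2, 1.4]
width: 60.0
```

Call:
arm_command(
  deltas=[
    {"hand": 60,"linear": [0,-0.3,0],"turn": 0},
    {"hand": 60,"linear": [0,-0.9,0],"turn": 0},
    {"hand": 60,"linear": [0,-1.5,0],"turn": 0},
    {"hand": 60,"linear": [0,-2.0,0],"turn": 0},
    {"hand": 60,"linear": [0,-2.0,0],"turn": 0},
  ],
)

```text
t: 37.22
tcp_pos: [672.0, 165.8, 217.1]
eef_rot: [-1.214, -1.214, 1.204]
ft_force: [-0.5, 0.9, -0.6]
width: 60.2
```

```bash
python3 - <<'E'
from h import *
go([496,479,210],0)
snap("m16",(220,150,300,230),(240,270,320,350),5)
E
```

```text
t 37.23 p [672.  165.8 217.1] jaw 89.93 w 60.2 F [-0.5  0.9 -0.6] q [ 0.24  0.49  0.18  1.25 -0.    0.24]
lin [5.217 0.108 2.94 ] turn 14.988 (jaw delta deg -89.9 )
```

View pics/m16.png

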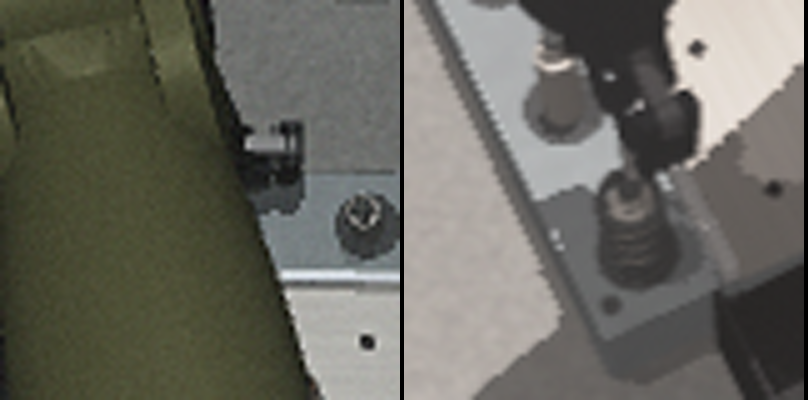

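Second spring is fully down on rod4. Now spring B.

Call:
arm_command(
  deltas=[
    {"hand": 60,"linear": [0.5,0,0.3],"turn": 1.5},
    {"hand": 60,"linear": [1.0,0,0.6],"turn": 3.0},
    {"hand": 60,"linear": [1.6,0,0.9],"turn": 4.5},
    {"hand": 60,"linear": [2.2,0,1.2],"turn": 6.0},
    {"hand": 60,"linear": [2.8,0,1.5],"turn": 7.5},
    {"hand": 60,"linear": [3.4,0,1.8],"turn": 9.0},
    {"hand": 60,"linear": [4.0,0,2.1],"turn": 10.5},
    {"hand": 60,"linear": [4.6,0,2.5],"turn": 12.0},
    {"hand": 60,"linear": [5.0,0.3,2.8],"turn": 13.5},
    {"hand": 60,"linear": [5.217,0.6,2.94],"turn": 15.0},
  ],
)

```text
t: 38.58
tcp_pos: [492.0, 479.5, 174.6]
eef_rot: [-1.572, 0.005, -0.002]
ft_force: [0.3, 0.3, -0.7]
width: 59.9
```

Call:
arm_command(
  deltas=[
    {"hand": 60,"linear": [0,0,0],"turn": 0},
    {"hand": 60,"linear": [0,0,0],"turn": 0},
  ],
)

```text
t: 38.83
tcp_pos: [494.1, 477.8, 176.3]
eef_rot: [-1.572, -0.0, 0.001]
ft_force: [0.4, -0.5, -0.3]
width: 60.1
```

```bash
python3 - <<'E'
from h import *
go([496,479,30],0)
E
```

```text
t 38.83 p [494.1 477.8 176.3] jaw 0.05 w 60.1 F [ 0.4 -0.5 -0.3] q [ 0.77  0.5   0.11  1.18 -0.    2.34]
lin [0.032 2.438 0.021] turn 0.008 (jaw delta deg -0.1 )
```

Call:
arm_command(
  deltas=[
    {"hand": 60,"linear": [0.03,0.6,0.02],"turn": 0},
    {"hand": 60,"linear": [0.03,1.2,0.02],"turn": 0},
    {"hand": 60,"linear": [0.03,1.7,0.02],"turn": 0},
    {"hand": 60,"linear": [0.03,2.1,0.02],"turn": 0},
    {"hand": 60,"linear": [0.03,2.35,0.02],"turn": 0},
    {"hand": 60,"linear": [0.03,2.44,0.02],"turn": 0},
    {"hand": 60,"linear": [0.03,2.44,0.02],"turn": 0},
    {"hand": 25,"linear": [0.03,2.44,0.02],"turn": 0},
    {"hand": 25,"linear": [0.03,2.44,0.02],"turn": 0},
    {"hand": 25,"linear": [0.03,2.44,0.02],"turn": 0},
  ],
)

```text
t: 40.08
tcp_pos: [496.2, 480.3, 31.0]
eef_rot: [-1.57, 0.0, -0.002]
ft_force: [-1.4, 0.3, 4.4]
width: 30.2
```

```bash
python3 - <<'E'
from h import *
go([496,479,30],0)
snap("m17",(130,200,220,290),(340,350,460,450),4)
E
```

```text
t 40.08 p [496.2 480.3  31. ] jaw -0.07 w 30.2 F [-1.4  0.3  4.4] q [ 0.77  0.61 -0.07  0.89  0.    2.34]
lin [-0.003  0.017 -0.022] turn -0.011 (jaw delta deg 0.1 )
```

View pics/m17.png

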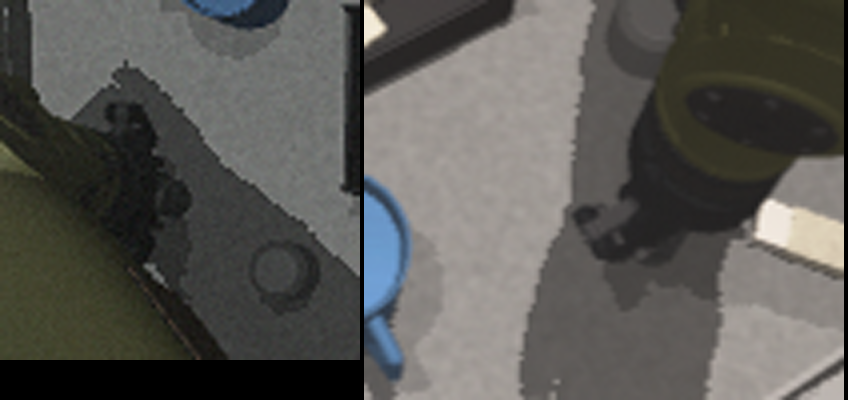

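Gripped (30 mm opening as before); quarter-turn regrip.

Call:
arm_command(
  deltas=[
    {"hand": 60,"linear": [0,0,0],"turn": 0},
    {"hand": 60,"linear": [0,0,0],"turn": 0},
    {"hand": 60,"linear": [0,0,0],"turn": 0},
    {"hand": 60,"linear": [0,0,0],"turn": -1.7},
    {"hand": 60,"linear": [0,0,0],"turn": -3.4},
    {"hand": 60,"linear": [0,0,0],"turn": -5.1},
    {"hand": 60,"linear": [0,0,0],"turn": -6.8},
    {"hand": 60,"linear": [0,0,0],"turn": -8.5},
    {"hand": 60,"linear": [0,0,0],"turn": -10.2},
    {"hand": 60,"linear": [0,0,0],"turn": -11.9},
  ],
)

```text
t: 41.42
tcp_pos: [495.6, 479.5, 29.7]
eef_rot: [-1.344, -0.97, 0.971]
ft_force: [-0.7, -0.2, -0.5]
width: 59.9
```

Call:
arm_command(
  deltas=[
    {"hand": 60,"linear": [0,0,0],"turn": -1.7},
    {"hand": 60,"linear": [0,0,0],"turn": -3.1},
    {"hand": 60,"linear": [0,0,0],"turn": -3.1},
    {"hand": 60,"linear": [0,0,0],"turn": -3.1},
    {"hand": 25,"linear": [0,0,0],"turn": -3.1},
    {"hand": 25,"linear": [0,0,0],"turn": -3.1},
    {"hand": 25,"linear": [0,0,0],"turn": -3.1},
    {"hand": 25,"linear": [0,0,0],"turn": -3.1},
    {"hand": 25,"linear": [0,0,0],"turn": -3.1},
  ],
)

```text
t: 42.55
tcp_pos: [495.7, 479.7, 30.1]
eef_rot: [-1.21, -1.208, 1.208]
ft_force: [-0.1, -0.1, 1.3]
width: 29.9
```

```bash
python3 - <<'E'
from h import *
go([669.4,75.7,190],90)
E
```

```text
t 42.55 p [495.7 479.7  30.1] jaw 89.91 w 29.9 F [-0.1 -0.1  1.3] q [ 0.77  0.61 -0.07  0.89 -0.    0.77]
lin [-6.729 -2.666 -2.905] turn -0.014 (jaw delta deg 0.1 )
```

Call:
arm_command(
  deltas=[
    {"hand": 25,"linear": [0,-0.2,0],"turn": 0},
    {"hand": 25,"linear": [0,-0.8,0],"turn": 0},
    {"hand": 25,"linear": [0,-1.5,0],"turn": 0},
    {"hand": 25,"linear": [0,-2.2,0],"turn": 0},
    {"hand": 25,"linear": [-0.6,-2.67,-0.2],"turn": 0},
    {"hand": 25,"linear": [-1.4,-2.67,-0.5],"turn": 0},
    {"hand": 25,"linear": [-2.2,-2.67,-0.9],"turn": 0},
    {"hand": 25,"linear": [-3.0,-2.67,-1.3],"turn": 0},
    {"hand": 25,"linear": [-3.8,-2.67,-1.6],"turn": 0},
    {"hand": 25,"linear": [-4.6,-2.67,-2.0],"turn": 0},
  ],
)

```text
t: 43.8
tcp_pos: [615.7, 202.1, 191.2]
eef_rot: [-1.21, -1.209, 1.208]
ft_force: [1.1, 1.0, -0.3]
width: 30.3
```

Call:
arm_command(
  deltas=[
    {"hand": 25,"linear": [-0.8,0,-0.3],"turn": 0},
    {"hand": 25,"linear": [-1.5,0,-0.6],"turn": 0},
    {"hand": 25,"linear": [-2.0,0,-0.8],"turn": 0},
    {"hand": 25,"linear": [-2.13,0,-0.9],"turn": 0},
    {"hand": 25,"linear": [-2.13,0,-0.9],"turn": 0},
    {"hand": 25,"linear": [-2.13,0,-0.9],"turn": 0},
  ],
)

```text
t: 44.55
tcp_pos: [668.8, 76.9, 190.3]
eef_rot: [-1.209, -1.209, 1.209]
ft_force: [0.1, -0.3, -1.6]
width: 30.2
```

```bash
python3 - <<'E'
from h import *
go([669.3,75.6,154],90)
E
```

```text
t 44.55 p [668.8  76.9 190.3] jaw 90.0 w 30.2 F [ 0.1 -0.3 -1.6] q [0.11 0.47 0.09 1.19 0.   0.11]
lin [-0.022  0.606 -0.009] turn -0.0 (jaw delta deg 0.0 )
```

Call:
arm_command(
  deltas=[
    {"hand": 25,"linear": [-0.02,0.2,-0.01],"turn": 0},
    {"hand": 25,"linear": [-0.02,0.4,-0.01],"turn": 0},
    {"hand": 25,"linear": [-0.02,0.55,-0.01],"turn": 0},
    {"hand": 25,"linear": [-0.02,0.6,-0.01],"turn": 0},
    {"hand": 25,"linear": [-0.02,0.6,-0.01],"turn": 0},
  ],
)

```text
t: 45.18
tcp_pos: [669.6, 74.5, 153.9]
eef_rot: [-1.209, -1.208, 1.208]
ft_force: [0.3, -0.7, 0.8]
width: 30.1
```

```bash
python3 - <<'E'
from h import *
go([669.3,75.6,140],90)
snap("m18",(240,150,320,230),(230,230,310,320),5)
E
```

```text
t 45.17 p [669.6  74.5 153.9] jaw 89.92 w 30.1 F [ 0.3 -0.7  0.8] q [0.11 0.49 0.03 1.11 0.   0.11]
lin [0.018 0.231 0.005] turn -0.013 (jaw delta deg 0.1 )
```

View pics/m18.png

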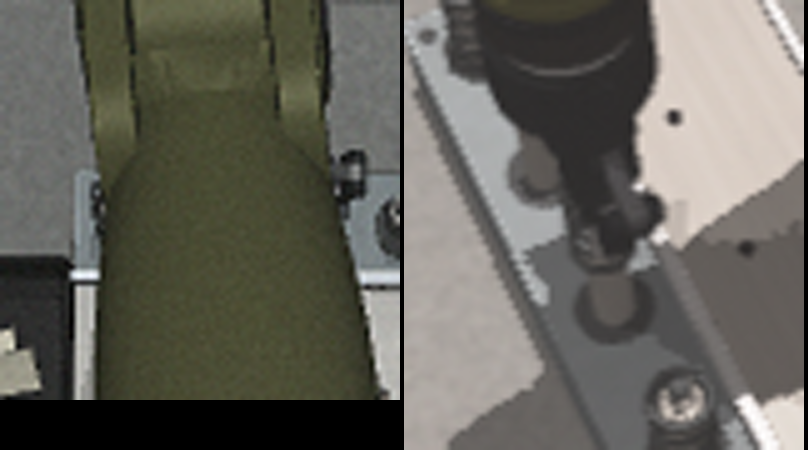

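Over rod3; lower with a 1 mm y correction.

Call:
arm_command(
  deltas=[
    {"hand": 25,"linear": [0.015,0.05,0],"turn": 0},
    {"hand": 25,"linear": [0.015,0.1,0],"turn": 0},
    {"hand": 25,"linear": [0.015,0.15,0],"turn": 0},
    {"hand": 25,"linear": [0.015,0.2,0],"turn": 0},
    {"hand": 25,"linear": [0.015,0.25,0],"turn": 0},
    {"hand": 25,"linear": [0.015,0.25,0],"turn": 0},
  ],
)

```text
t: 46.02
tcp_pos: [669.5, 75.3, 138.8]
eef_rot: [-1.209, -1.208, 1.209]
ft_force: [-0.5, 0.6, -0.2]
width: 30.4
```

```bash
python3 - <<'E'
from h import *
go([669.3,75.6,91.3],90);print(ctrl.state()["moment"])
E
```

```text
t 46.02 p [669.5  75.3 138.8] jaw 89.92 w 30.4 F [-0.5  0.6 -0.2] q [ 0.11  0.5   0.01  1.08 -0.    0.11]
lin [0.005 0.791 0.003] turn -0.013 (jaw delta deg 0.1 )
[-0.05129875 -0.00308403  0.03303793]
```

Call:
arm_command(
  deltas=[
    {"hand": 25,"linear": [0,0.08,0],"turn": 0},
    {"hand": 25,"linear": [0,0.16,0],"turn": 0},
    {"hand": 25,"linear": [0,0.24,0],"turn": 0},
    {"hand": 25,"linear": [0,0.32,0],"turn": 0},
    {"hand": 25,"linear": [0,0.4,0],"turn": 0},
    {"hand": 25,"linear": [0,0.4,0],"turn": 0},
  ],
)

```text
t: 46.78
tcp_pos: [669.3, 75.3, 114.6]
eef_rot: [-1.209, -1.207, 1.209]
ft_force: [-0.2, 0.2, -1.3]
width: 30.1
```

```bash
python3 - <<'E'
from h import *
go([669.3,75.6,91.3],90);print(ctrl.state()["moment"])
E
```

```text
t 46.77 p [669.3  75.3 114.6] jaw 89.92 w 30.1 F [-0.2  0.2 -1.3] q [ 0.11  0.51 -0.02  1.04 -0.    0.11]
lin [0.005 0.388 0.   ] turn -0.013 (jaw delta deg 0.1 )
[0.03672536 0.04341343 0.0071542 ]
```

Call:
arm_command(
  deltas=[
    {"hand": 25,"linear": [0,0.08,0],"turn": 0},
    {"hand": 25,"linear": [0,0.16,0],"turn": 0},
    {"hand": 25,"linear": [0,0.24,0],"turn": 0},
    {"hand": 25,"linear": [0,0.32,0],"turn": 0},
    {"hand": 25,"linear": [0,0.38,0],"turn": 0},
    {"hand": 25,"linear": [0,0.38,0],"turn": 0},
    {"hand": 60,"linear": [0,0.38,0],"turn": 0},
    {"hand": 60,"linear": [0,0.38,0],"turn": 0},
    {"hand": 60,"linear": [0,0.38,0],"turn": 0},
  ],
)

```text
t: 47.9
tcp_pos: [670.0, 75.4, 92.7]
eef_rot: [-1.21, -1.209, 1.208]
ft_force: [-0.9, -0.2, 1.1]
width: 60.2
```

Call:
arm_command(
  deltas=[
    {"hand": 60,"linear": [0,-0.3,0],"turn": 0},
    {"hand": 60,"linear": [0,-0.9,0],"turn": 0},
    {"hand": 60,"linear": [0,-1.6,0],"turn": 0},
    {"hand": 60,"linear": [0,-2.2,0],"turn": 0},
    {"hand": 60,"linear": [0.6,-2.2,0.4],"turn": 0},
    {"hand": 60,"linear": [1.4,-2.2,0.9],"turn": 0},
    {"hand": 60,"linear": [2.2,-2.2,1.4],"turn": 0},
    {"hand": 60,"linear": [3.0,-2.2,2.0],"turn": 0},
    {"hand": 60,"linear": [3.8,-2.2,2.6],"turn": 0},
    {"hand": 60,"linear": [4.6,-2.2,3.2],"turn": 0},
  ],
)

```text
t: 49.15
tcp_pos: [477.2, 353.2, 226.2]
eef_rot: [-1.21, -1.21, 1.206]
ft_force: [1.1, 0.3, -0.1]
width: 60.2
```

Call:
arm_command(
  deltas=[
    {"hand": 60,"linear": [0.7,0,0.3],"turn": 0},
    {"hand": 60,"linear": [1.4,0,0.5],"turn": 0},
    {"hand": 60,"linear": [1.4,0,0.5],"turn": 0},
  ],
)

```text
t: 49.52
tcp_pos: [447.2, 438.6, 225.7]
eef_rot: [-1.207, -1.213, 1.209]
ft_force: [0.2, -0.3, 0.2]
width: 60.2
```

```bash
python3 - <<'E'
from h import *
go([496,479,210],0)
snap("m19",(130,170,460,290),(210,110,470,420),2)
t=cv2.imread("pics/m19_t.png");s=cv2.imread("pics/m19_s.png")
cv2.imwrite("pics/m19a.png",cv2.resize(t[170:290,210:400],None,fx=4,fy=4,interpolation=2))
cv2.imwrite("pics/m19b.png",cv2.resize(s[170:390,220:390],None,fx=2.7,fy=2.7,interpolation=2))
E
```

```text
t 49.52 p [447.2 438.6 225.7] jaw 90.16 w 60.2 F [ 0.2 -0.3  0.2] q [0.78 0.36 0.01 1.22 0.   0.77]
lin [ 0.671  0.263 -0.814] turn -14.974 (jaw delta deg 89.8 )
```

View pics/m19a.png

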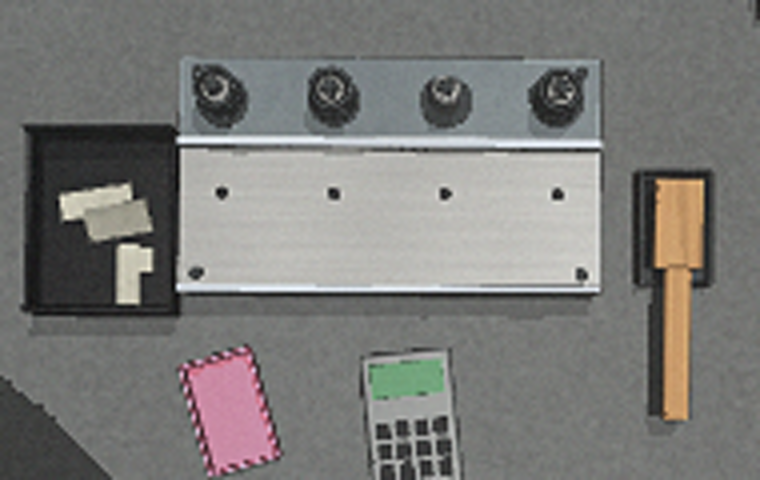

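View pics/m19b.png

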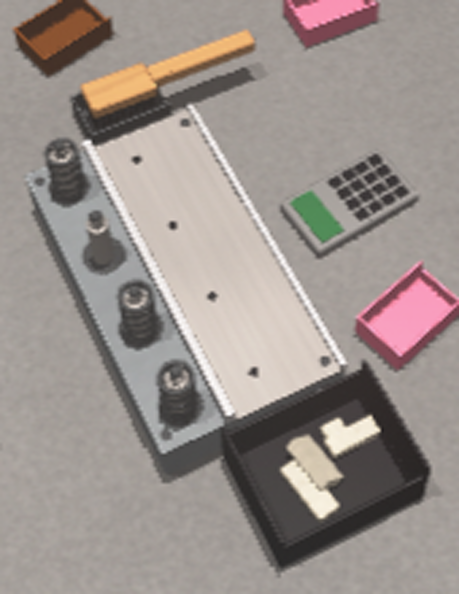

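View pics/m19_s.png

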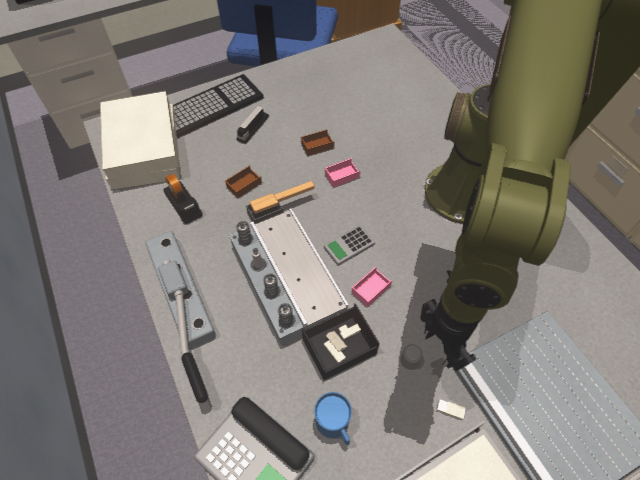

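View pics/m19_t.png

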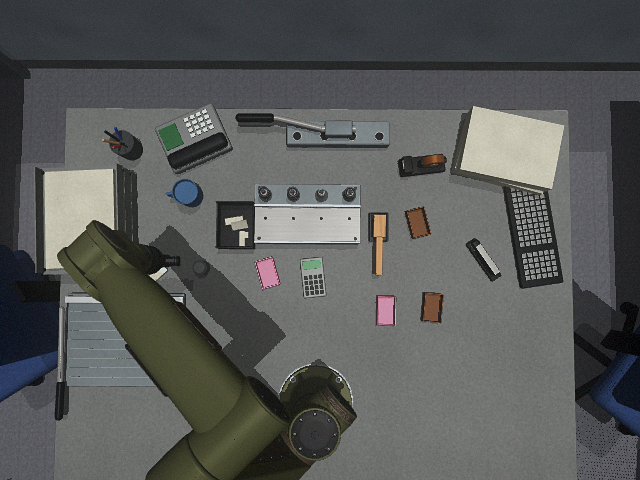

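```bash
python3 - <<'E'
from h import *
B=lambda p:un(p,4,(210,170))
o=[("top",l,B(p)) for l,p in(((37,20,58),(655,179)),((37,-20,58),(706,180)),((-37,20,58),(655,267)),((-37,-20,58),(706,267)),((-159,11,60),(664,420)),((-159,-11,60),(688,420)))]
print("brush now",fit(o,[571,-203,0])[0],"holder est [571.3 -202.9] (z top +4)")
im=cv2.imread("pics/m19_s.png")
for n,c in(("1",(668.7,-104)),("3",(669.4,75.5)),("4",(669.7,165.5))):
    print(n,[silfit(im,"scene",*c,60+h,125+h,17,75,6)[:2] for h in(0,8,16)])
E
```

```text
brush now [ 5.71714880e+02 -2.03595125e+02 -2.26408779e-02] holder est [571.3 -202.9] (z top +4)
1 [(array([672.39290161, -99.43074036]), np.float64(277.86757400999613)), (array([673.20622559, -96.24639893]), np.float64(292.33943867743176)), (array([675.7702424 , -85.74875307]), np.float64(288.77485582468285))]
3 [(array([673.51247209,  78.50524575]), np.float64(166.42849673202616)), (array([674.63033333,  82.99054337]), np.float64(165.09694732795077)), (array([675.75510254,  86.80084229]), np.float64(168.44805843906187))]
4 [(array([673.96704597, 168.43122959]), np.float64(270.9559861591696)), (array([675.5359375 , 171.19140625]), np.float64(275.6393694732795)), (array([676.40800781, 175.10791016]), np.float64(287.5340561322568))]
```

No further springs or offcuts are visible on the desk. The brush is within 1 mm of the holder centre and the springs fit best at full depth. Handing in.

```bash
python3 -c "
from plant import ctrl
print(ctrl.sign_off())"
```

```text
the job is handed in; nothing more can be done
None
```

I swept the three offcuts into the scrap tray with the brush in one pass and put the brush back in its holder, handle towards the robot. The three springs went onto rods 1, 4 and 3, and rod 2 stays empty because only three were present. I handed the job in at about 50 s.

**Last checks:**
- **Offcuts:** the last pictures show all three inside the tray and the die bed bare.
- **Brush:** measured within about 1 mm of the holder centre and about 0.02 rad in line.
- **Springs:** each slid on without catching. I let each go with its lower end within about 2 mm of the base, and in the picture they look fully down.
- **Spring height, less certain:** an image fit for spring height was weak. It favoured full depth on rods 1 and 4 and could not tell on rod 3.
- **Camera disagreement:** the two cameras differ by about 3 mm in x, so I used their mean for positions.
- **Other things on the desk:** by eye none had moved. The arm partly hid the eraser and the clip pot in the last top view, but the scene view shows both.

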